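# Load the seed imaging unit and start it

### The arm

A 6-joint arm with a two-finger parallel gripper is mounted at the origin on the work surface. World frame = base frame: x ahead of the robot, y to its left, z up, the work surface at z = 0. Lengths are in m, angles in degrees, forces in N, time in s.
With the tool pointing down it reaches from about 0.375 to 0.9 m from the base axis. Payload 3.1 kg.
Tool frame: the origin (TCP) lies on the centre line of the jaws, within the pads' length; the fingertips stand 19 mm ahead of it and the grasp point (between the pads) is the TCP (tips_ahead is the distance from the TCP to the fingertips, in m); z points along the fingers, y is the line along which they close (so a half turn about z gives the same grasp; the last joint's range is limited). The gripper opens to 87 mm and grips with 3 to 60 N. Pads are 19 mm wide; open, the fingers measure 117 mm over their backs; the gripper's body (75 mm by 190 mm) begins 51 mm behind the grasp point.
Start: joints at [-83.91, 30.224, 82.088, -0, 67.689, -10.227], TCP at [0.176, -0.6, 0.242] pointing down, gripper open.
Joint ranges: [-176.69, 176.69], [-43.24, 126.21], [12.49, 139.97], [-82, 262], [0, 151.66], [-163.58, 163.58]. Speed limits (degrees/s): [159.86, 159.86, 180, 180, 180, 180].

### API

Orientations are given as a 3x3 rotation matrix whose columns are the frame's x, y, z axes.
In Python, from rig import read_state, capture, hand_in, trace, landmark_of, tips_ahead gives the robot as it stands.
- The arm moves only by the shell command python3 -m jog 'ROWS'. ROWS is JSON, a list of rows, each an object of numbers: "tx", "ty", "tz": the shift along the tool's x, y, z in cm; "roll": the turn about the tool's z in rad; "jaw": the opening, from 0 (shut) to 1 (fully open). A call has 1 to 8 rows; each row shifts and turns the commanded pose from where the row before left it, along the tool's axes as they then stand; what a row does not reach is not made up. A row lasts 1/10 s, in which the tool goes at most 50 mm and 8.59 degrees, less where a joint would pass 70% of its speed; a pose out of reach is approached as far as the arm can. A call with a gripper value outside its range is refused whole. The fingers move at their own pace and stop on an object; the grip force is fixed at half the most. Time passes only in rows, so rows that do not move let the fingers close. It gives the time, the measured TCP pose, the force, the opening and the grip force at its end, in the units of the state.
- read_state(): the state, without advancing time (a new reading comes with each control period).
- capture(name): name is "scene" or "side" or "wrist"; returns a dict with "img" (420x560x3 uint8, red, green, blue), "vertical_fov" (degrees; the focal length in pixels is half the picture's height over the tangent of half this angle, whatever the lens; pixels are square), "cx", "cy" (the principal point, pixels), "k1" (the pictures are not rectified: a ray, as slopes to the right and down, at radius r is drawn at 1 + k1 r^2 times it, then the intrinsics apply), "cam_to_world" (4x4, takes a point from camera to world coordinates); the wrist camera has in their place "tool_from_camera" (4x4, takes a point from camera to tool coordinates, whose origin is the TCP and whose axes are the flange's). Camera axes: x right, y up, looking along -z (the intrinsics and any distortion apply to the point x, -y, -z); pixel columns grow to the right and rows downward; lengths in m; the calibration is good to about 2 mm. A picture is of the moment at which its call begins: read the wrist's pose just before it. There is no depth.
- hand_in(): hands the job in; it is judged then, once.
Trained networks look in the newest picture that a camera, given by its name, has taken for a name from the list of things; names that differ only in an ending like _2 or _b are one class to them, and where a whole thing is asked for, a point or a joint stands for the part that bears it (a point fixed in the world has none). Each returns a list of dicts, best first, with "p" (0 to 1); they miss things now and then, are a little off and sometimes report something else, mostly with a low value. They report only what shows in the picture. A call takes as long as a camera call. They do not tell look-alikes from the thing itself.
- trace(camera, thing): "pixels" (420x560 bool, what is visible of it) and "bbox" ([left, top, width, height] in pixels, round what is visible of it).
- landmark_of(camera, thing): "point" ([row, column] in pixels: a listed point, or the origin of a listed thing).
The state is a dict: "time_s": time; "joint_positions": joint angles; "qvel": joint speeds; "tau": joint torques, N m; "position": TCP position; "tcp_rot": TCP orientation; "force": force on the tool from outside, world axes, zero at the start; "moment": the same for the moment, N m; "opening": opening from 0.0 (shut) to 1.0 (fully open); "grasp_force": force on a finger pad.
Only numpy, scipy, OpenCV 4.12 (cv2) and the standard library are available. Lean on these libraries where they do the work, as an engineer would, in place of code of your own. Each camera call takes 0.05 s, during which the arm holds its last target. There are 200 camera calls.

### The job

Put every seed box from the bench flat in the open drawer of the imaging unit, each in a compartment of its own, and push the drawer fully home until it clicks in and stays. Then press the recessed start button with the tip of the push stylus, and put the stylus away lying wholly inside the white tray. Do not disturb the bottle, beaker and spare lid.

Things in the scene. Friction and masses are not known exactly. Their poses are not given: they have to be found in the camera images.
- seedbox0: Closed clear plastic seed box with seeds on a white bed inside, 62 x 62 mm square, 40 mm high, about 120 g; starts on the bench to the robot's left, some of the four may be absent. Origin: centre of its underside, z up, x and y square to its sides.
- seedbox1: Closed clear plastic seed box with seeds on a white bed inside, 62 x 62 mm square, 40 mm high, about 120 g; starts on the bench to the robot's left, some of the four may be absent. Origin: centre of its underside, z up, x and y square to its sides.
- seedbox2: Closed clear plastic seed box with seeds on a white bed inside, 62 x 62 mm square, 40 mm high, about 120 g; starts on the bench to the robot's left, some of the four may be absent. Origin: centre of its underside, z up, x and y square to its sides.
- seedbox3: Closed clear plastic seed box with seeds on a white bed inside, 62 x 62 mm square, 40 mm high, about 120 g; starts on the bench to the robot's left, some of the four may be absent. Origin: centre of its underside, z up, x and y square to its sides.
- unit_front (a point): Low white seed imaging unit fixed on the bench ahead of the robot, with the drawer and to its right (-y) a grey control panel; its top is 83 mm high, 116 mm from 100 mm behind the front on. This point: bench level, in the plane of the unit's front face, under the middle of the drawer opening. Its x points into the unit (the way the drawer closes), y to the left, z up.
- drawer (a joint): Opening of the drawer in m: 0 fully home, 0.18 to 0.195 at the start (end of travel 0.195). It slides stiffly (about 1 N). A sprung detent must be overcome near home: it begins to resist at 0.015, its crest is at about 0.006, push with about 10 N; past it the drawer snaps home and stays. Left short of the crest it stays visibly ajar.
- drawer_nose (a point): Middle of the outer face of the grey pull on the drawer's front, 50 mm above the bench: the place to push. The pull is 100 mm wide and 30 mm high (35 to 65 mm above the bench) and stands 12 mm out from the white front plate, which is 204 mm wide, 10 to 70 mm above the bench. Axes as unit_front, moves with the drawer.
- cell0 (a point): Centre of the floor of the drawer's front right compartment (as seen from the robot), 16 mm above the bench. Compartments are about 80 mm (x) by 97 mm (y) inside; the side and rear walls of the drawer and the dividers rise 18 mm above this floor. Axes as unit_front, moves with the drawer. The clear height under the unit's top is 57 mm above this floor.
- cell1 (a point): Centre of the floor of the drawer's front left compartment (as seen from the robot), 16 mm above the bench. Compartments are about 80 mm (x) by 97 mm (y) inside; the side and rear walls of the drawer and the dividers rise 18 mm above this floor. Axes as unit_front, moves with the drawer. The clear height under the unit's top is 57 mm above this floor.
- cell2 (a point): Centre of the floor of the drawer's rear right compartment (as seen from the robot), 16 mm above the bench. Compartments are about 80 mm (x) by 97 mm (y) inside; the side and rear walls of the drawer and the dividers rise 18 mm above this floor. Axes as unit_front, moves with the drawer. The clear height under the unit's top is 57 mm above this floor.
- cell3 (a point): Centre of the floor of the drawer's rear left compartment (as seen from the robot), 16 mm above the bench. Compartments are about 80 mm (x) by 97 mm (y) inside; the side and rear walls of the drawer and the dividers rise 18 mm above this floor. Axes as unit_front, moves with the drawer. The clear height under the unit's top is 57 mm above this floor.
- start_button (a joint): Travel of the start button in m: 0 out, 0.006 fully pressed; sprung, about 1.6 N to start and 4 N at full travel; counts as pressed beyond 0.004.
- button_face (a point): Centre of the outer face of the steel start button, 20 mm across, in the grey control panel to the right of the drawer, 42 mm above the bench, facing the robot. It lies 8 mm deep in a square 26 x 26 mm opening in the panel, too small for the fingers. Axes as unit_front: press along +x.
- stylus: Push stylus lying on the bench to the robot's right: black square handle 95 mm long, 20 x 20 mm, and from its +x end a steel rod 8 mm across and 62 mm long; about 70 g, balanced 8 mm ahead of the origin. Origin: underside of the handle, halfway along it; x points along the stylus to its tip. May be turned over by quarter turns about x if dropped.
- stylus_tip (a point): Free end of the stylus's steel rod, on its axis, 109.5 mm ahead of the handle's middle. Axes as the stylus.
- tray: Shallow white tray fixed on the bench at the far right, 240 mm (its x) by 110 mm (its y) outside, 16 mm high, walls and floor 4 to 5 mm thick. Origin: centre of its underside, at bench level.
- amber_bottle: Brown bottle 100 mm high, 56 mm across, a bystander beyond the tray. Origin: centre of its underside.
- beaker: Glass beaker 85 mm high, 68 mm across, a bystander beyond the seed boxes. Origin: centre of its underside.
- spare_lid: Clear flat spare lid 90 x 90 x 8 mm lying on the bench, a bystander between the robot and the seed boxes. Origin: centre of its underside.
There are look-alikes about, which are no part of the job. What is shaped like the seedbox1 but blue or red is not meant.

How it is judged (in metres and radians):
On the way, in this order (a step that is already met when the one before it is completed fails the run):
1. every seed box lies flat in its own compartment and the drawer is home at its detent (value of joint drawer below 0.004 m and (horizontal distance between seedbox0 and cell0 below 0.022 m or horizontal distance between seedbox0 and cell1 below 0.022 m or horizontal distance between seedbox0 and cell2 below 0.022 m or horizontal distance between seedbox0 and cell3 below 0.022 m) and z of seedbox0 in the frame of cell0 between -0.006 and 0.006 m and angle between each of seedbox0, seedbox1, seedbox2, seedbox3's own z axis and vertical below 0.1 rad and (horizontal distance between seedbox1 and cell0 below 0.022 m or horizontal distance between seedbox1 and cell1 below 0.022 m or horizontal distance between seedbox1 and cell2 below 0.022 m or horizontal distance between seedbox1 and cell3 below 0.022 m) and z of seedbox1 in the frame of cell0 between -0.006 and 0.006 m and (horizontal distance between seedbox2 and cell0 below 0.022 m or horizontal distance between seedbox2 and cell1 below 0.022 m or horizontal distance between seedbox2 and cell2 below 0.022 m or horizontal distance between seedbox2 and cell3 below 0.022 m) and z of seedbox2 in the frame of cell0 between -0.006 and 0.006 m and (horizontal distance between seedbox3 and cell0 below 0.022 m or horizontal distance between seedbox3 and cell1 below 0.022 m or horizontal distance between seedbox3 and cell2 below 0.022 m or horizontal distance between seedbox3 and cell3 below 0.022 m) and z of seedbox3 in the frame of cell0 between -0.006 and 0.006 m), for 0.3 s.
2. with the drawer home and loaded, the start button is pressed in by the stylus tip (all of step 1 and value of joint start_button above 0.004 m and distance between stylus_tip and button_face below 0.012 m), for 0.1 s.
At the end, for the whole second after the job is handed in: Drawer within 4 mm of home; every seed box present flat (0.1 rad) on the drawer floor, within 22 mm of the centre of a compartment of its own; start button out again; stylus at rest in the tray, handle and tip within its outline, tip under 30 mm; bystanders in place (all of step 1 and value of joint start_button below 0.002 m and x of stylus in the frame of tray between -0.1 and 0.1 m and y of stylus in the frame of tray between -0.05 and 0.05 m and x of stylus_tip in the frame of tray between -0.12 and 0.12 m and y of stylus_tip in the frame of tray between -0.055 and 0.055 m and height (world z) of stylus below 0.035 m and height (world z) of stylus_tip below 0.03 m and linear speed of each of stylus, seedbox0, seedbox1, seedbox2, seedbox3 below 0.02 m/s); the robot touches nothing.
It fails at once if the amber bottle is shoved more than 30 mm or tipped over (distance of amber_bottle from where it was at the start of the episode above 0.03 m or angle between amber_bottle's own z axis and vertical above 0.5 rad).
It fails at once if the beaker is shoved more than 30 mm or tipped over (distance of beaker from where it was at the start of the episode above 0.03 m or angle between beaker's own z axis and vertical above 0.5 rad).
It fails at once if the spare lid is shoved more than 30 mm or tipped over (distance of spare_lid from where it was at the start of the episode above 0.03 m or angle between spare_lid's own z axis and vertical above 0.5 rad).
Of seedbox0, seedbox1, seedbox2, seedbox3 only 3 to 4 are there at a start; the rules pass over those that are not, and their reading is None.
At some moment in a run one of stylus may be knocked a few centimetres aside while the robot is not near it.
Once in a run the grip may slacken for a moment while it holds something.
It also fails if it takes over 208 s, if anything falls off the work surface, if the arm or the gripper's body presses on something with over 40 N, if the wrist force passes 120 N, or if a joint passes its speed limit or range.

## Working session

There is one attempt and no reset: what is moved stays moved. The work goes in short steps, Python scripts to look and compute and a shell command to move; the robot and the scene stay as the last step left them, time stands still between calls to the robot, and variables do not carry over. Pictures are saved under pics/ and viewed, at most 17 in all, crops included, and the job is handed in when it is done.

```bash
ls; mkdir -p pics; cat > h.py <<'E'
import numpy as np, cv2
from rig import *
def shot(name, fn=None):
    s=read_state(); c=capture(name)
    if name=="wrist":
        T=np.eye(4);T[:3,:3]=np.array(s["tcp_rot"]);T[:3,3]=s["position"];c["M"]=T@np.array(c["tool_from_camera"])
    else: c["M"]=np.array(c["cam_to_world"])
    if fn: cv2.imwrite("pics/"+fn,c["img"][:,:,::-1])
    return c
def K(c):
    f=210/np.tan(np.radians(c["vertical_fov"])/2)
    return np.array([[f,0,c["cx"]],[0,f,c["cy"]],[0,0,1]]),np.array([c["k1"],0,0,0],float)
def ray(c,row,col):
    k,d=K(c); u=cv2.undistortPoints(np.array([[[col,row]]],float),k,d)[0,0]
    v=c["M"][:3,:3]@np.array([u[0],-u[1],-1]); return c["M"][:3,3],v
def onz(c,row,col,z):
    o,v=ray(c,row,col); return o+v*(z-o[2])/v[2]
def proj(c,P):
    P=np.atleast_2d(P); q=(P-c["M"][:3,3])@c["M"][:3,:3]; q=q*[1,-1,-1]
    k,d=K(c); return cv2.projectPoints(q.reshape(-1,1,3),np.zeros(3),np.zeros(3),k,d)[0][:,0]
E
python3 - <<'E'
from h import *
np.set_printoptions(precision=3,suppress=True)
s=read_state();print(s["position"],s["tcp_rot"],s["force"],s["opening"],s["time_s"],tips_ahead)
Z=dict(unit_front=0,drawer_nose=.05,cell0=.016,cell1=.016,cell2=.016,cell3=.016,button_face=.042,stylus=0,stylus_tip=.01,tray=0,amber_bottle=0,beaker=0,spare_lid=0,seedbox0=0)
for n in("scene","side"):
    c=shot(n,n+"0.png"); print(n,c["M"],c["vertical_fov"],c["k1"])
    for t,z in Z.items():
        for r in landmark_of(n,t)[:5]:
            print(t,round(r["p"],2),np.round(r["point"]),onz(c,*r["point"],z))
E
```

```text
pics
[ 0.176 -0.599  0.241] [[ 0.96   0.281 -0.   ]
 [ 0.281 -0.96   0.002]
 [ 0.    -0.002 -1.   ]] [-0.568 -0.419 -0.156] 0.9975182179967329 0.0 0.019
scene [[ 0.023 -0.835  0.55   1.139]
 [ 1.     0.019 -0.014 -0.007]
 [ 0.001  0.55   0.835  0.903]
 [ 0.     0.     0.     1.   ]] 50.156139358161624 -0.011296687192532216
unit_front 0.34 [168. 257.] [ 0.428 -0.047  0.   ]
unit_front 0.24 [169. 378.] [0.44  0.259 0.   ]
unit_front 0.21 [268. 402.] [0.717 0.274 0.   ]
drawer_nose 0.96 [167. 257.] [ 0.465 -0.047  0.05 ]
drawer_nose 0.25 [170. 381.] [0.483 0.251 0.05 ]
cell0 0.66 [195. 283.] [0.527 0.014 0.016]
cell0 0.65 [270. 405.] [0.729 0.274 0.016]
cell0 0.6 [221. 283.] [0.598 0.012 0.016]
cell0 0.56 [200. 237.] [ 0.538 -0.095  0.016]
cell0 0.56 [225. 237.] [ 0.608 -0.093  0.016]
cell1 0.66 [195. 283.] [0.527 0.014 0.016]
cell1 0.65 [270. 405.] [0.729 0.274 0.016]
cell1 0.6 [221. 283.] [0.598 0.012 0.016]
cell1 0.56 [200. 237.] [ 0.538 -0.095  0.016]
cell1 0.56 [225. 237.] [ 0.608 -0.093  0.016]
cell2 0.66 [195. 283.] [0.527 0.014 0.016]
cell2 0.65 [270. 405.] [0.729 0.274 0.016]
c
[... 2029 characters left out ...]
  0.016]
cell3 0.87 [228. 287.] [0.519 0.014 0.016]
cell3 0.85 [217. 258.] [0.602 0.014 0.016]
cell3 0.56 [201. 305.] [ 0.521 -0.096  0.016]
stylus 0.65 [174. 354.] [ 0.454 -0.276 -0.   ]
stylus_tip 0.66 [158. 318.] [ 0.57  -0.285  0.01 ]
tray 0.77 [146. 358.] [ 0.492 -0.409  0.   ]
tray 0.49 [140. 289.] [ 0.692 -0.341  0.   ]
amber_bottle 0.7 [138. 289.] [ 0.698 -0.349  0.   ]
beaker 0.8 [274. 160.] [0.72  0.269 0.   ]
spare_lid 0.88 [349. 309.] [0.332 0.284 0.   ]
seedbox0 0.96 [313. 119.] [0.729 0.398 0.   ]
seedbox0 0.95 [294. 221.] [0.562 0.253 0.   ]
seedbox0 0.91 [321. 263.] [0.446 0.27  0.   ]
seedbox0 0.78 [374. 220.] [0.461 0.413 0.   ]
seedbox0 0.67 [342. 179.] [0.573 0.394 0.   ]
```

View pics/scene0.png

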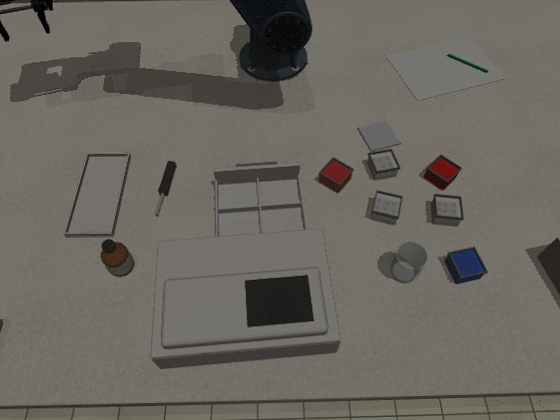

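View pics/side0.png

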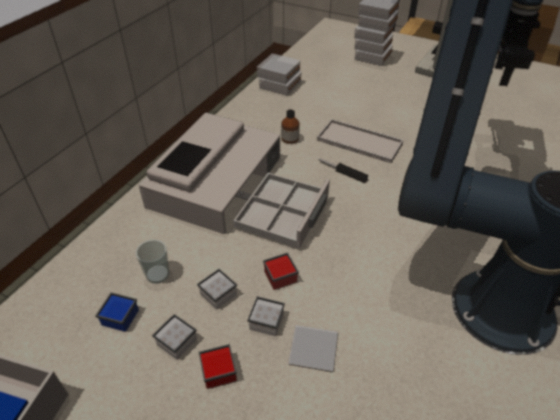

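Three white seed boxes: scene pixels about (row 170, col 381)→actually (162,383), (206,387) and (209,447). The red ones at (174,336) and (171,443) and the blue one at (264,466) are look-alikes. I'll move over for a close view with the wrist camera.

```bash
cat >> h.py <<'E'
np.set_printoptions(precision=4,suppress=True)
def yaw(s): R=np.array(s["tcp_rot"]); return np.degrees(np.arctan2(R[1,0],R[0,0]))
def go(p,s=None,R=None):
    s=s or read_state(); R=np.array(s["tcp_rot"]) if R is None else R
    print("tool cm to",np.round(p,4),":",np.round(100*R.T@(np.array(p)-s["position"]),2))
E
python3 -m jog '[{"roll":0.14,"tx":2,"tz":-2},{"roll":0.145,"tx":4,"tz":-2},{"tx":4.5,"ty":-2},{"tx":4.5,"ty":-2},{"tx":4.5,"ty":-2},{"tx":4.5,"ty":-2},{"tx":4,"ty":-3},{"tx":3,"ty":-4}]'
python3 -m jog '[{"ty":-4.8},{"ty":-4.8},{"ty":-4.8},{"ty":-4.8},{"ty":-4.8},{"ty":-4.8},{"ty":-4.8},{"ty":-4.8}]'
python3 -m jog '[{"ty":-4.8},{"ty":-4.8},{"ty":-4.8},{"ty":-4.8},{"ty":-4.8},{"ty":-4.8},{"ty":-4.8},{}]'
python3 - <<'E'
from h import *
s=read_state();print(s["time_s"],yaw(s),s["position"],s["joint_positions"])
c=shot("wrist","w1.png");print(c["tool_from_camera"],c["vertical_fov"])
for r in landmark_of("wrist","seedbox0"): print(r["p"],r["point"],onz(c,*r["point"],0))
E
```

```text
1.5 16.32007662740697 [ 0.1756 -0.5998  0.2415] [-83.908   30.2267  82.0869  -0.0011  67.6896 -10.2277]
[[ 0.0003  0.9597  0.281   0.0776]
 [ 1.      0.0001 -0.0014  0.0002]
 [-0.0013  0.281  -0.9597 -0.1426]
 [ 0.      0.      0.      1.    ]] 63.02054345496315$[0]: bad value
$[0]: bad value
$[0]: bad value
```

View pics/w1.png

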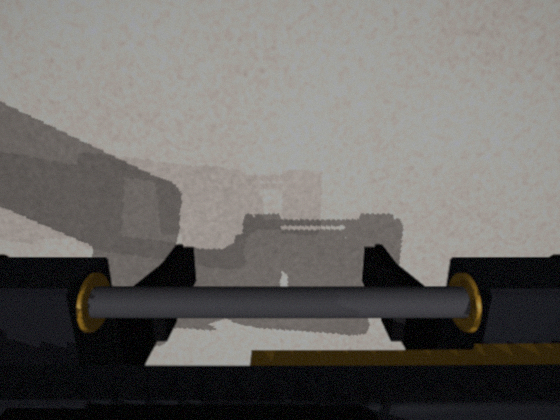

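The wrist view shows only bare bench (no move happened). The rows were refused, so probably every key is required.

```bash

python3 -m jog '[{"tx":2,"ty":0,"tz":-2,"roll":0.14,"jaw":1},{"tx":4,"ty":0,"tz":-2,"roll":0.145,"jaw":1},{"tx":4.5,"ty":-2,"tz":0,"roll":0,"jaw":1},{"tx":4.5,"ty":-2,"tz":0,"roll":0,"jaw":1},{"tx":4.5,"ty":-2,"tz":0,"roll":0,"jaw":1},{"tx":4.5,"ty":-2,"tz":0,"roll":0,"jaw":1},{"tx":4,"ty":-3,"tz":0,"roll":0,"jaw":1},{"tx":3,"ty":-4,"tz":0,"roll":0,"jaw":1}]'; python3 -c "
from h import *
s=read_state();print(s['time_s'],yaw(s),s['position'],s['joint_positions'])"
```

```text
time_s: 2.4
position: [0.4869, -0.4383, 0.2814]
tcp_rot: [[1.0, -0.0, 0.002], [-0.0, -1.0, -0.002], [0.002, 0.002, -1.0]]
force: [0.7, -0.7, -0.3]
opening: 1.002
grasp_force: 0.0
2.4 -0.02052233893192163 [ 0.4869 -0.4383  0.2814] [-51.754   30.3846  74.948    0.0149  74.5457  38.2626]
```

```bash

python3 -m jog '[{"tx":0.5,"ty":-4.8,"tz":0,"roll":0,"jaw":1},{"tx":0.5,"ty":-4.8,"tz":0,"roll":0,"jaw":1},{"tx":0.5,"ty":-4.8,"tz":0,"roll":0,"jaw":1},{"tx":0.5,"ty":-4.8,"tz":0,"roll":0,"jaw":1},{"tx":0.5,"ty":-4.8,"tz":0,"roll":0,"jaw":1},{"tx":0.5,"ty":-4.8,"tz":0,"roll":0,"jaw":1},{"tx":0.5,"ty":-4.8,"tz":0,"roll":0,"jaw":1},{"tx":0.5,"ty":-4.8,"tz":0,"roll":0,"jaw":1}]' >/dev/null
python3 -m jog '[{"tx":0,"ty":-4.8,"tz":0,"roll":0,"jaw":1},{"tx":0,"ty":-4.8,"tz":0,"roll":0,"jaw":1},{"tx":0,"ty":-4.8,"tz":0,"roll":0,"jaw":1},{"tx":0,"ty":-4.8,"tz":0,"roll":0,"jaw":1},{"tx":0,"ty":-4.8,"tz":0,"roll":0,"jaw":1},{"tx":0,"ty":-4.8,"tz":0,"roll":0,"jaw":1},{"tx":0,"ty":-4.8,"tz":0,"roll":0,"jaw":1},{"tx":0,"ty":0,"tz":0,"roll":0,"jaw":1}]'
python3 - <<'E'
from h import *
s=read_state();print(s["time_s"],yaw(s),s["position"],s["joint_positions"])
c=shot("wrist","w2.png")
for r in landmark_of("wrist","seedbox0"): print(r["p"],r["point"],onz(c,*r["point"],0))
for r in trace("wrist","seedbox0"): 
    m=r["pixels"].astype(np.uint8); pts=cv2.findNonZero(m); print(r["p"],r["bbox"],cv2.minAreaRect(pts))
E
```

```text
time_s: 4.0
position: [0.524, 0.2872, 0.2817]
tcp_rot: [[1.0, 0.006, 0.001], [0.006, -1.0, 0.003], [0.001, -0.003, -1.0]]
force: [-0.9, -1.0, -0.3]
opening: 1.001
grasp_force: 0.0
4.0 0.366356918787505 [0.524  0.2872 0.2817] [ 17.9556  25.5802  83.5972   0.15    70.6969 107.5397]
0.8 [235.3, 295.7] [0.4415 0.2644 0.    ]
0.78 [213.7, 183.0] [0.4703 0.4112 0.    ]
0.7 [138.7, 305.5] [0.567 0.255 0.   ]
0.64 [214.1, 388.8] [0.4717 0.1442 0.    ]
0.63 [127.1, 189.3] [0.5799 0.3959 0.    ]
0.83 [358.8, 185.8, 78.4, 75.0] ((393.685302734375, 220.13259887695312), (60.64954376220703, 54.99721145629883), 42.709388732910156)
0.69 [267.2, 213.9, 56.9, 61.3] ((293.4128112792969, 242.39430236816406), (56.91881561279297, 52.12744140625), 80.21759033203125)
0.63 [150.0, 95.3, 66.7, 65.5] ((182.0575714111328, 128.18692016601562), (63.14696502685547, 58.18258285522461), 6.842772960662842)
0.59 [141.1, 185.3, 71.8, 66.7] ((177.75, 220.75), (53.03300476074219, 59.39696502685547), 45.0)
0.57 [271.8, 102.2, 74.5, 69.9] ((307.3726806640625, 137.8035430908203), (56.91619873046875, 58.18921661376953), 19.179006576538086)
0.56 [137.0, 0.5, 71.3, 28.6] ((171.0, 13.5), (27.0, 68.0), 90.0)
```

View pics/w2.png

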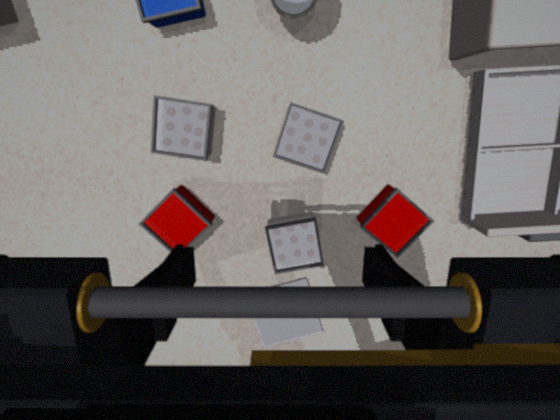

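The wrist view shows the real, clear boxes with white beds at about (row 243, col 294), (137,308) and (127,183). The red ones at (220,178) and (220,394) and the blue one at the top (10,170) are look-alikes. Next I'll fit the poses and enlarge that view to confirm.

```bash
cat >> h.py <<'E'
from scipy.optimize import minimize
def fitbox(c,mask,p0,lims=(.031,.031,.04),z0=0):
    m=mask.astype(np.uint8)*255
    m=cv2.GaussianBlur(m,(0,0),1.0).astype(float)/255
    def cost(q):
        a=q[2];R=np.array([[np.cos(a),-np.sin(a)],[np.sin(a),np.cos(a)]])
        V=[]
        for sx in(-1,1):
            for sy in(-1,1):
                xy=R@[sx*lims[0],sy*lims[1]]+q[:2]
                V+=[[*xy,z0],[*xy,z0+lims[2]]]
        h=cv2.convexHull(proj(c,V).astype(np.float32))
        im=np.zeros((420,560),np.uint8); cv2.fillConvexPoly(im,np.round(h*16).astype(np.int32),255,cv2.LINE_AA,4)
        im=cv2.GaussianBlur(im,(0,0),1.0)/255.
        return np.abs(im-m).sum()
    best=None
    for a in np.radians(np.arange(-45,45,15)):
        x=np.array([*p0[:2],a]); S=np.vstack([x,x+[.008,0,0],x+[0,.008,0],x+[0,0,.15]])
        r=minimize(cost,x,method="Nelder-Mead",options=dict(initial_simplex=S,maxiter=120,xatol=1e-4))
        if best is None or r.fun<best.fun: best=r
    x=best.x; return x[0],x[1],(np.degrees(x[2])+45)%90-45,best.fun/m.sum()
E
python3 - <<'E'
from h import *
c=shot("wrist")
for r in trace("wrist","seedbox0"):
    l,t,w,h=r["bbox"]; col=c["img"][int(t+h/2),int(l+w/2)]
    if t<20: continue
    print(np.round(fitbox(c,r["pixels"],onz(c,t+h/2,l+w/2,.02)),3),r["bbox"],col)
cr=cv2.resize(c["img"][80:290,130:350,::-1],(660,630)[:2],interpolation=cv2.INTER_CUBIC); cv2.imwrite("pics/crop.png",cr[:600])
E
```

```text
[ 0.441  0.268 12.073  0.11 ] [258.9, 212.6, 60.9, 62.1] [146 142 148]
[ 0.468  0.413 43.143  0.125] [132.3, 184.5, 73.3, 68.5] [163   5   1]
[  0.57    0.256 -17.413   0.058] [267.1, 100.9, 71.7, 72.0] [143 131 137]
[ 0.581  0.397 -7.167  0.076] [144.0, 97.0, 65.7, 62.1] [148 147 150]
```

View pics/crop.png

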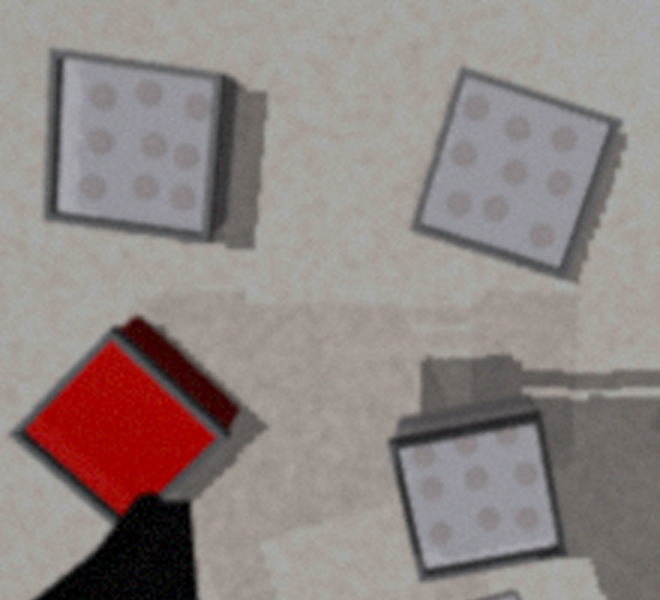

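```bash

python3 -m jog '[{"tx":0,"ty":4.1,"tz":0,"roll":0,"jaw":1},{"tx":0,"ty":4.1,"tz":0,"roll":0,"jaw":1},{"tx":0,"ty":4.1,"tz":0,"roll":0,"jaw":1},{"tx":0,"ty":4.1,"tz":0,"roll":0,"jaw":1},{"tx":0,"ty":4.1,"tz":0,"roll":0,"jaw":1},{"tx":0,"ty":4.1,"tz":0,"roll":0,"jaw":1},{"tx":0,"ty":4.1,"tz":0,"roll":0,"jaw":1},{"tx":0,"ty":4.1,"tz":0,"roll":0,"jaw":1}]' >/dev/null
python3 -m jog '[{"tx":2.5,"ty":0,"tz":0,"roll":0,"jaw":1},{"tx":2.5,"ty":0,"tz":0,"roll":0,"jaw":1},{"tx":0,"ty":0,"tz":0,"roll":0,"jaw":1}]'>/dev/null
python3 - <<'E'
from h import *
s=read_state();print(s["time_s"],yaw(s),s["position"])
c=shot("wrist","w3.png")
for t,z in dict(unit_front=0,drawer_nose=.05,cell0=.016,button_face=.042,stylus=0,stylus_tip=.01).items():
    for r in landmark_of("wrist",t): print(t,r["p"],r["point"],onz(c,*r["point"],z))
E
```

```text
5.35 -0.2333748832770017 [ 0.5768 -0.0494  0.2818]
unit_front 0.73 [98.5, 269.6] [ 0.667  -0.0399  0.    ]
drawer_nose 0.86 [277.9, 276.4] [ 0.4586 -0.047   0.05  ]
cell0 0.96 [222.2, 232.6] [0.5186 0.0078 0.016 ]
cell0 0.62 [149.4, 310.4] [ 0.6088 -0.0879  0.016 ]
cell0 0.6 [217.9, 310.9] [ 0.5238 -0.0904  0.016 ]
cell0 0.56 [153.5, 229.5] [0.6044 0.008  0.016 ]
stylus 0.77 [256.2, 441.6] [ 0.4636 -0.2699  0.    ]
stylus_tip 0.72 [181.1, 468.4] [ 0.5687 -0.2851  0.01  ]
```

View pics/w3.png

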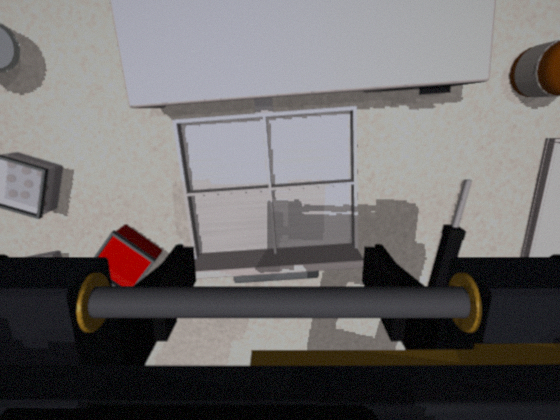

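The crop confirms three white boxes with seeds. The wrist view over the drawer shows the divider crossing at (187,271), the rear wall from (124,180) to (111,354), the unit front edge from (106,130) to (80,487) and the stylus at right.

```bash
python3 - <<'E'
from h import *
c=shot("wrist")
for n,r,cc,z in [("cross",187,271,.034),("rl",124,180,.034),("rr",111,354,.034),("tdl",193,188,.034),("tdr",184,355,.034),("ldr",117,267,.034),("ldf",250,275,.034),("ul",106,130,.083),("ur",80,487,.083),("noseL",279,234,.065),("noseR",274,318,.065)]:
    print(n,onz(c,r,cc,z))
E
```

```text
cross [ 0.5633 -0.0379  0.034 ]
rl [0.6348 0.0625 0.034 ]
rr [ 0.6486 -0.1295  0.034 ]
tdl [0.5561 0.0594 0.034 ]
tdr [ 0.5668 -0.1357  0.034 ]
ldr [ 0.6422 -0.034   0.034 ]
ldf [ 0.4839 -0.0423  0.034 ]
ul [0.6537 0.0955 0.083 ]
ur [ 0.6774 -0.2429  0.083 ]
noseL [0.4608 0.0051 0.065 ]
noseR [ 0.4672 -0.0924  0.065 ]
```

```bash

python3 -m jog '[{"tx":0,"ty":-4.4,"tz":0,"roll":0,"jaw":1},{"tx":0,"ty":-4.4,"tz":0,"roll":0,"jaw":1},{"tx":0,"ty":-4.4,"tz":0,"roll":0,"jaw":1},{"tx":0,"ty":-4.4,"tz":0,"roll":0,"jaw":1},{"tx":-0.5,"ty":-4.4,"tz":0,"roll":0,"jaw":1},{"tx":-0.5,"ty":-4.4,"tz":0,"roll":0,"jaw":1},{"tx":0,"ty":-4.1,"tz":0,"roll":0.15,"jaw":1},{"tx":0,"ty":0,"tz":4,"roll":0.15,"jaw":1}]' >/dev/null
python3 -m jog '[{"tx":0,"ty":0,"tz":4,"roll":0,"jaw":1},{"tx":0,"ty":0,"tz":4,"roll":0,"jaw":1},{"tx":0,"ty":0,"tz":0,"roll":0,"jaw":1}]'
python3 - <<'E'
from h import *
s=read_state();print(yaw(s)); go([.568,.256,.037])
c=shot("wrist")
for r in trace("wrist","seedbox0"): 
    l,t,w,h=r["bbox"]; print(np.round(fitbox(c,r["pixels"],onz(c,t+h/2,l+w/2,.02)),3),r["bbox"],c["img"][int(t+h/2),int(l+w/2)])
E
```

```text
time_s: 6.85
position: [0.5598, 0.2577, 0.1561]
tcp_rot: [[0.955, -0.295, -0.013], [-0.295, -0.956, -0.003], [-0.011, 0.007, -1.0]]
force: [-1.2, -0.5, -0.8]
opening: 1.001
grasp_force: 0.0
-17.156177911744354
tool cm to [0.568 0.256 0.037] : [ 0.97 -0.16 11.9 ]
[ 0.725  0.407 11.308  0.023] [2.3, 0.0, 93.7, 119.9] [ 27  73 160]
[  0.435   0.392 -44.925   3.706] [146.3, 316.1, 49.7, 49.1] [159   0   0]
[ 0.478  0.145 39.67   0.658] [386.6, 210.9, 103.4, 77.1] [164   0   0]
[0.44  0.268 7.629 1.302] [259.0, 278.9, 93.0, 70.2] [45 47 47]
[ 0.58   0.397 -5.917  0.162] [57.4, 183.7, 108.6, 88.5] [155 155 163]
[  0.569   0.256 -18.03    0.064] [234.0, 154.2, 83.1, 79.1] [144 136 141]
```

```bash

python3 -m jog '[{"tx":0.9,"ty":-0.15,"tz":4,"roll":0.01,"jaw":1},{"tx":0,"ty":0,"tz":4,"roll":0,"jaw":1},{"tx":0,"ty":0,"tz":3,"roll":0,"jaw":1},{"tx":0,"ty":0,"tz":0.9,"roll":0,"jaw":1},{"tx":0,"ty":0,"tz":0,"roll":0,"jaw":0},{"tx":0,"ty":0,"tz":0,"roll":0,"jaw":0},{"tx":0,"ty":0,"tz":0,"roll":0,"jaw":0},{"tx":0,"ty":0,"tz":0,"roll":0,"jaw":0}]'
python3 -m jog '[{"tx":0,"ty":0,"tz":0,"roll":0,"jaw":0},{"tx":0,"ty":0,"tz":-1,"roll":0,"jaw":0},{"tx":0,"ty":0,"tz":-3,"roll":0,"jaw":0},{"tx":0,"ty":0,"tz":-4,"roll":0,"jaw":0},{"tx":0,"ty":0,"tz":0,"roll":-0.15,"jaw":0},{"tx":0,"ty":0,"tz":0,"roll":-0.15,"jaw":0},{"tx":0,"ty":0,"tz":0,"roll":-0.07,"jaw":0},{"tx":0,"ty":0,"tz":0,"roll":0,"jaw":0}]'
python3 -c "
from h import *
print(yaw(read_state()));go([.6027,.014,.12]);go([.6027,.014,.056])"
```

```text
time_s: 7.75
position: [0.5748, 0.2575, 0.0446]
tcp_rot: [[0.952, -0.305, 0.003], [-0.305, -0.952, 0.0], [0.003, -0.001, -1.0]]
force: [-0.5, -1.4, 1.0]
opening: 0.721
grasp_force: 0.4
time_s: 8.55
position: [0.5734, 0.2574, 0.1231]
tcp_rot: [[0.998, 0.06, 0.0], [0.06, -0.998, 0.0], [0.0, -0.0, -1.0]]
force: [0.5, 0.2, -0.9]
opening: 0.709
grasp_force: 30.0
3.417916887158787
tool cm to [0.6027 0.014  0.12  ] : [ 1.47 24.47  0.31]
tool cm to [0.6027 0.014  0.056 ] : [ 1.47 24.47  6.71]
```

```bash

python3 -m jog '[{"tx":0.4,"ty":4,"tz":0,"roll":0,"jaw":0},{"tx":0.4,"ty":4,"tz":0,"roll":0,"jaw":0},{"tx":0.4,"ty":4,"tz":0,"roll":0,"jaw":0},{"tx":0.4,"ty":4,"tz":0,"roll":0,"jaw":0},{"tx":0.4,"ty":4,"tz":0,"roll":0,"jaw":0},{"tx":0,"ty":4,"tz":0,"roll":0,"jaw":0},{"tx":0,"ty":0.5,"tz":0,"roll":0,"jaw":0},{"tx":0,"ty":0,"tz":0,"roll":0,"jaw":0}]'
python3 - <<'E'
from h import *
go([.6077,.0143,.061])
c=shot("wrist","w4.png")
for r in trace("wrist","seedbox0"): 
    l,t,w,h=r["bbox"]; 
    if t<330: print(np.round(fitbox(c,r["pixels"],onz(c,t+h/2,l+w/2,.1),z0=read_state()["position"][2]-.043),3),r["bbox"],c["img"][int(t+h/2),int(l+w/2)])
E
```

```text
time_s: 9.35
position: [0.6083, 0.0126, 0.1226]
tcp_rot: [[0.998, 0.056, -0.0], [0.056, -0.998, 0.0], [-0.0, -0.0, -1.0]]
force: [-0.5, 0.6, -1.6]
opening: 0.71
grasp_force: 30.0
tool cm to [0.6077 0.0143 0.061 ] : [-0.05 -0.17  6.16]
[0.603 0.012 3.814 0.405] [210.2, 203.8, 135.9, 139.8] [143 138 140]
```

View pics/w4.png

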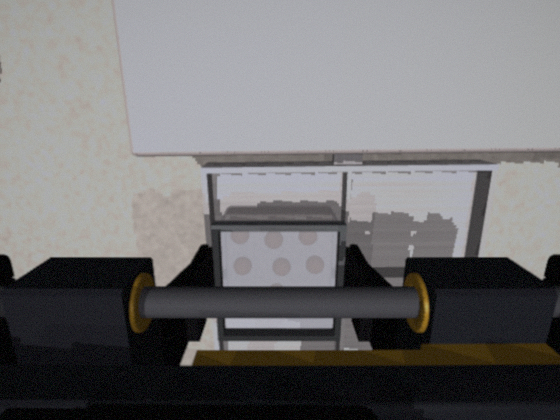

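The box hangs level above the rear-left compartment: its rear edge is at about row 225 and the compartment's rear wall at row 168, between the side walls at columns 212 and 345. I'll lower and release it.

```bash

python3 -m jog '[{"tx":0,"ty":-0.2,"tz":3,"roll":0,"jaw":0},{"tx":0,"ty":0,"tz":2,"roll":0,"jaw":0},{"tx":0,"ty":0,"tz":1,"roll":0,"jaw":0},{"tx":0,"ty":0,"tz":0,"roll":0,"jaw":0},{"tx":0,"ty":0,"tz":0.2,"roll":0,"jaw":0},{"tx":0,"ty":0,"tz":0,"roll":0,"jaw":0}]'
python3 -m jog '[{"tx":0,"ty":0,"tz":0,"roll":0,"jaw":0.85},{"tx":0,"ty":0,"tz":0,"roll":0,"jaw":0.85},{"tx":0,"ty":0,"tz":-3,"roll":0,"jaw":0.85},{"tx":0,"ty":0,"tz":-4,"roll":0,"jaw":1},{"tx":0,"ty":0,"tz":0,"roll":0,"jaw":1}]'
python3 - <<'E'
from h import *
s=read_state();print(yaw(s))
c=shot("wrist")
for r in trace("wrist","seedbox0"): 
    l,t,w,h=r["bbox"]; 
    print(np.round(fitbox(c,r["pixels"],onz(c,t+h/2,l+w/2,.04),z0=.016),3),r["bbox"],c["img"][int(t+h/2),int(l+w/2)])
go([.581,.397,.13]);
E
```

```text
time_s: 10.05
position: [0.6084, 0.0165, 0.0609]
tcp_rot: [[0.998, 0.061, 0.001], [0.061, -0.998, -0.0], [0.001, 0.0, -1.0]]
force: [-0.4, -0.6, -1.1]
opening: 0.706
grasp_force: 30.0
time_s: 10.55
position: [0.6122, 0.0153, 0.1361]
tcp_rot: [[0.998, 0.06, 0.012], [0.06, -0.998, -0.002], [0.012, 0.002, -1.0]]
force: [0.3, -0.1, 1.3]
opening: 0.947
grasp_force: 0.0
3.4194935374517272
[  0.336   0.004 -17.78    1.   ] [154.8, 343.1, 19.3, 25.7] [61  0  0]
[0.603 0.016 4.29  0.052] [231.6, 183.3, 93.2, 97.1] [139 132 136]
[ 0.626 -0.092  6.061  0.643] [206.7, 159.3, 282.2, 205.8] [96 92 95]
tool cm to [0.581 0.397 0.13 ] : [ -0.51 -38.23   0.18]
```

```bash

python3 -m jog '[{"tx":0,"ty":-4.8,"tz":0,"roll":0,"jaw":1},{"tx":0,"ty":-4.8,"tz":0,"roll":0,"jaw":1},{"tx":0,"ty":-4.8,"tz":0,"roll":0,"jaw":1},{"tx":0,"ty":-4.8,"tz":0,"roll":0,"jaw":1},{"tx":0,"ty":-4.8,"tz":0,"roll":0,"jaw":1},{"tx":0,"ty":-4.8,"tz":0,"roll":0,"jaw":1},{"tx":0,"ty":-4.8,"tz":0,"roll":0,"jaw":1},{"tx":0,"ty":-4.6,"tz":0,"roll":0,"jaw":1}]' >/dev/null
python3 -m jog '[{"tx":0,"ty":0,"tz":0,"roll":0.13,"jaw":1},{"tx":0,"ty":0,"tz":0,"roll":0.04,"jaw":1},{"tx":0,"ty":0,"tz":0,"roll":0,"jaw":1},{"tx":0,"ty":0,"tz":0,"roll":0,"jaw":1}]'
python3 - <<'E'
from h import *
s=read_state();print(yaw(s))
c=shot("wrist")
for r in trace("wrist","seedbox0"): 
    l,t,w,h=r["bbox"]; 
    print(np.round(fitbox(c,r["pixels"],onz(c,t+h/2,l+w/2,.02),z0=0),3),r["bbox"],c["img"][int(t+h/2),int(l+w/2)])
go([.581,.397,.040]);
E
```

```text
time_s: 11.85
position: [0.5846, 0.3967, 0.1292]
tcp_rot: [[0.994, -0.109, -0.002], [-0.109, -0.994, -0.001], [-0.002, 0.001, -1.0]]
force: [0.6, 0.3, -0.6]
opening: 1.0
grasp_force: 0.0
-6.27197433323812
[  0.468   0.415 -32.109   1.37 ] [225.7, 316.3, 100.7, 47.6] [155   0   0]
[ 0.725  0.404 10.696  0.02 ] [189.8, 0.0, 116.7, 78.7] [ 42  82 164]
[ 0.579  0.396 -8.243  0.055] [235.7, 174.7, 92.7, 92.7] [139 131 136]
tool cm to [0.581 0.397 0.04 ] : [-0.4  -0.    8.98]
```

```bash

python3 -m jog '[{"tx":-0.5,"ty":0,"tz":4,"roll":0.02,"jaw":1},{"tx":0,"ty":0,"tz":3,"roll":0,"jaw":1},{"tx":0,"ty":0,"tz":2,"roll":0,"jaw":1},{"tx":0,"ty":0,"tz":0,"roll":0,"jaw":1},{"tx":0,"ty":0,"tz":0,"roll":0,"jaw":0},{"tx":0,"ty":0,"tz":0,"roll":0,"jaw":0},{"tx":0,"ty":0,"tz":0,"roll":0,"jaw":0},{"tx":0,"ty":0,"tz":0,"roll":0,"jaw":0}]'
python3 -m jog '[{"tx":0,"ty":0,"tz":0,"roll":0,"jaw":0},{"tx":0,"ty":0,"tz":-1,"roll":0,"jaw":0},{"tx":0,"ty":0,"tz":-3,"roll":0,"jaw":0},{"tx":0,"ty":0,"tz":-4,"roll":0,"jaw":0},{"tx":0,"ty":0,"tz":-1.5,"roll":-0.13,"jaw":0},{"tx":0,"ty":0,"tz":0,"roll":-0.06,"jaw":0},{"tx":0,"ty":0,"tz":0,"roll":0,"jaw":0}]'
python3 -c "
from h import *
print(yaw(read_state()));go([.6091,-.0868,.12]);go([.6091,-.0868,.058])"
```

```text
time_s: 12.75
position: [0.5811, 0.398, 0.0421]
tcp_rot: [[0.992, -0.13, 0.002], [-0.13, -0.992, 0.001], [0.002, -0.001, -1.0]]
force: [-0.2, -1.5, 0.2]
opening: 0.723
grasp_force: 0.3
time_s: 13.45
position: [0.5805, 0.398, 0.1371]
tcp_rot: [[0.998, 0.06, 0.001], [0.06, -0.998, 0.001], [0.002, -0.001, -1.0]]
force: [0.7, 0.7, -1.0]
opening: 0.708
grasp_force: 30.0
3.4235822429679077
tool cm to [ 0.6091 -0.0868  0.12  ] : [-0.04 48.57  1.67]
tool cm to [ 0.6091 -0.0868  0.058 ] : [-0.05 48.57  7.87]
```

```bash

python3 -m jog '[{"tx":0.1,"ty":4.8,"tz":0,"roll":0,"jaw":0},{"tx":0,"ty":4.8,"tz":0,"roll":0,"jaw":0},{"tx":0,"ty":4.8,"tz":0,"roll":0,"jaw":0},{"tx":0,"ty":4.8,"tz":0,"roll":0,"jaw":0},{"tx":0,"ty":4.8,"tz":0,"roll":0,"jaw":0},{"tx":0,"ty":4.8,"tz":0,"roll":0,"jaw":0},{"tx":0,"ty":4.8,"tz":0,"roll":0,"jaw":0},{"tx":0,"ty":4.8,"tz":0,"roll":0,"jaw":0}]' >/dev/null
python3 -m jog '[{"tx":0,"ty":4.8,"tz":0,"roll":0,"jaw":0},{"tx":0,"ty":4.8,"tz":0,"roll":0,"jaw":0},{"tx":0,"ty":0.6,"tz":0,"roll":0,"jaw":0},{"tx":0,"ty":0,"tz":0,"roll":0,"jaw":0}]'
python3 - <<'E'
from h import *
s=read_state();print(yaw(s))
c=shot("wrist")
for r in trace("wrist","seedbox0"): 
    l,t,w,h=r["bbox"]; 
    print(np.round(fitbox(c,r["pixels"],onz(c,t+h/2,l+w/2,.1),z0=s["position"][2]-.042),3),r["bbox"],c["img"][int(t+h/2),int(l+w/2)])
go([.6105,-.0868,.06]);
E
```

```text
time_s: 14.65
position: [0.61, -0.0889, 0.135]
tcp_rot: [[0.998, 0.055, -0.001], [0.055, -0.998, 0.001], [-0.001, -0.001, -1.0]]
force: [0.4, -0.6, -0.5]
opening: 0.709
grasp_force: 30.0
3.16108245776918
[ 0.608 -0.089  2.67   0.347] [208.5, 199.9, 141.2, 142.7] [164 162 168]
[ 0.631 -0.03  22.603  1.359] [74.1, 170.1, 115.3, 99.5] [165 164 172]
tool cm to [ 0.6105 -0.0868  0.06  ] : [0.11 0.09 7.5 ]
```

```bash

python3 -m jog '[{"tx":0.1,"ty":0,"tz":3,"roll":0,"jaw":0},{"tx":0,"ty":0,"tz":3,"roll":0,"jaw":0},{"tx":0,"ty":0,"tz":1,"roll":0,"jaw":0},{"tx":0,"ty":0,"tz":0,"roll":0,"jaw":0},{"tx":0,"ty":0,"tz":0.6,"roll":0,"jaw":0},{"tx":0,"ty":0,"tz":0,"roll":0,"jaw":0}]'
python3 -m jog '[{"tx":0,"ty":0,"tz":0,"roll":0,"jaw":0.85},{"tx":0,"ty":0,"tz":0,"roll":0,"jaw":0.85},{"tx":0,"ty":0,"tz":-3,"roll":0,"jaw":0.85},{"tx":0,"ty":0,"tz":-4,"roll":0,"jaw":1},{"tx":0,"ty":0,"tz":0,"roll":0,"jaw":1},{"tx":0,"ty":0,"tz":0,"roll":0,"jaw":1}]'
python3 - <<'E'
from h import *
s=read_state();print(yaw(s))
c=shot("wrist")
for r in trace("wrist","seedbox0"): 
    l,t,w,h=r["bbox"]; 
    print(np.round(fitbox(c,r["pixels"],onz(c,t+h/2,l+w/2,.04),z0=.016),3),r["bbox"],c["img"][int(t+h/2),int(l+w/2)])
go([.441,.267,.13]);
E
```

```text
time_s: 15.35
position: [0.6119, -0.0868, 0.0601]
tcp_rot: [[0.998, 0.06, 0.001], [0.06, -0.998, -0.0], [0.001, 0.0, -1.0]]
force: [0.6, 0.3, -2.5]
opening: 0.712
grasp_force: 30.0
time_s: 15.95
position: [0.6123, -0.0876, 0.1314]
tcp_rot: [[0.998, 0.06, 0.004], [0.06, -0.998, -0.001], [0.003, 0.001, -1.0]]
force: [-0.3, 0.4, 0.3]
opening: 0.98
grasp_force: 0.0
3.4156534265364487
[0.604 0.016 5.841 0.175] [72.3, 175.7, 113.7, 99.8] [151 152 157]
[ 0.61  -0.087  2.554  0.07 ] [229.1, 176.3, 95.4, 95.8] [146 143 148]
tool cm to [0.441 0.267 0.13 ] : [-14.82 -36.35  -0.05]
```

```bash

python3 -m jog '[{"tx":-1.8,"ty":-4.5,"tz":0,"roll":0,"jaw":1},{"tx":-1.8,"ty":-4.5,"tz":0,"roll":0,"jaw":1},{"tx":-1.8,"ty":-4.5,"tz":0,"roll":0,"jaw":1},{"tx":-1.8,"ty":-4.5,"tz":0,"roll":0,"jaw":1},{"tx":-1.8,"ty":-4.5,"tz":0,"roll":0,"jaw":1},{"tx":-1.8,"ty":-4.5,"tz":0,"roll":0,"jaw":1},{"tx":-1.8,"ty":-4.5,"tz":0,"roll":0,"jaw":1},{"tx":-1.8,"ty":-4.5,"tz":0,"roll":0,"jaw":1}]' >/dev/null
python3 -m jog '[{"tx":0,"ty":0,"tz":0,"roll":-0.1,"jaw":1},{"tx":0,"ty":0,"tz":0,"roll":-0.05,"jaw":1},{"tx":0,"ty":0,"tz":0,"roll":0,"jaw":1},{"tx":0,"ty":0,"tz":0,"roll":0,"jaw":1}]'
python3 - <<'E'
from h import *
s=read_state();print(yaw(s))
c=shot("wrist")
for r in trace("wrist","seedbox0"): 
    l,t,w,h=r["bbox"]; 
    print(np.round(fitbox(c,r["pixels"],onz(c,t+h/2,l+w/2,.02),z0=0),3),r["bbox"],c["img"][int(t+h/2),int(l+w/2)])
go([.441,.267,.040]);
E
```

```text
time_s: 17.25
position: [0.4455, 0.2632, 0.1287]
tcp_rot: [[0.978, 0.207, -0.002], [0.207, -0.978, -0.001], [-0.002, 0.0, -1.0]]
force: [-0.9, -0.1, 0.1]
opening: 1.002
grasp_force: 0.0
11.941941967037708
[ 0.44   0.268 11.121  0.052] [226.1, 174.3, 90.7, 90.7] [148 139 142]
[ 0.468  0.412 41.916  0.079] [8.9, 81.2, 138.3, 125.5] [174   9   0]
[  0.471   0.146 -37.334   0.074] [376.7, 154.4, 128.7, 121.6] [170   0   0]
tool cm to [0.441 0.267 0.04 ] : [-0.4  -0.49  8.91]
```

```bash

python3 -m jog '[{"tx":-0.4,"ty":-0.55,"tz":4,"roll":0,"jaw":1},{"tx":0,"ty":0,"tz":3,"roll":0,"jaw":1},{"tx":0,"ty":0,"tz":1.9,"roll":0,"jaw":1},{"tx":0,"ty":0,"tz":0,"roll":0,"jaw":1},{"tx":0,"ty":0,"tz":0,"roll":0,"jaw":0},{"tx":0,"ty":0,"tz":0,"roll":0,"jaw":0},{"tx":0,"ty":0,"tz":0,"roll":0,"jaw":0},{"tx":0,"ty":0,"tz":0,"roll":0,"jaw":0}]'
python3 -m jog '[{"tx":0,"ty":0,"tz":0,"roll":0,"jaw":0},{"tx":0,"ty":0,"tz":-1,"roll":0,"jaw":0},{"tx":0,"ty":0,"tz":-3,"roll":0,"jaw":0},{"tx":0,"ty":0,"tz":-4,"roll":0,"jaw":0},{"tx":0,"ty":0,"tz":-2,"roll":0.1,"jaw":0},{"tx":0,"ty":0,"tz":0,"roll":0.045,"jaw":0},{"tx":0,"ty":0,"tz":0,"roll":0,"jaw":0}]'
python3 -c "
from h import *
print(yaw(read_state()));go([.5195,.0088,.14])"
```

```text
time_s: 18.15
position: [0.4417, 0.2683, 0.0416]
tcp_rot: [[0.978, 0.208, 0.002], [0.208, -0.978, 0.001], [0.002, -0.0, -1.0]]
force: [0.0, 0.4, 0.6]
opening: 0.726
grasp_force: 0.0
time_s: 18.85
position: [0.4411, 0.2682, 0.1419]
tcp_rot: [[0.998, 0.065, 0.002], [0.065, -0.998, 0.001], [0.002, -0.001, -1.0]]
force: [0.0, -0.3, -2.2]
opening: 0.708
grasp_force: 30.0
3.7298075529630013
tool cm to [0.5195 0.0088 0.14  ] : [ 6.13 26.4   0.19]
```

```bash

python3 -m jog '[{"tx":1,"ty":4.4,"tz":0,"roll":0,"jaw":0},{"tx":1,"ty":4.4,"tz":0,"roll":0,"jaw":0},{"tx":1,"ty":4.4,"tz":0,"roll":0,"jaw":0},{"tx":1,"ty":4.4,"tz":0,"roll":0,"jaw":0},{"tx":1,"ty":4.4,"tz":0,"roll":0,"jaw":0},{"tx":1.1,"ty":4.4,"tz":0,"roll":0,"jaw":0},{"tx":0,"ty":0,"tz":0,"roll":0,"jaw":0},{"tx":0,"ty":0,"tz":0,"roll":0,"jaw":0}]'
python3 - <<'E'
from h import *
s=read_state();print(yaw(s))
c=shot("wrist","w5.png")
for r in trace("wrist","seedbox0"): 
    l,t,w,h=r["bbox"]; 
    print(np.round(fitbox(c,r["pixels"],onz(c,t+h/2,l+w/2,.1),z0=s["position"][2]-.042),3),r["bbox"],c["img"][int(t+h/2),int(l+w/2)])
go([.5195,.0088,.06]);
E
```

```text
time_s: 19.65
position: [0.5185, 0.0076, 0.14]
tcp_rot: [[0.998, 0.063, -0.002], [0.063, -0.998, 0.001], [-0.002, -0.001, -1.0]]
force: [-0.6, 0.3, 0.0]
opening: 0.715
grasp_force: 30.0
3.5860111689472616
[  0.59    0.22  -24.869   1.   ] [51.2, 200.3, 114.3, 62.4] [126  86  87]
[0.518 0.007 2.767 0.328] [210.3, 199.7, 139.4, 139.1] [171 169 177]
[ 0.616  0.023 -5.009  1.233] [221.6, 41.4, 105.5, 104.9] [160 151 155]
[ 0.619 -0.042 -3.157  1.112] [373.2, 39.1, 124.8, 106.0] [159 149 154]
tool cm to [0.5195 0.0088 0.06  ] : [0.2  0.09 8.  ]
```

View pics/w5.png

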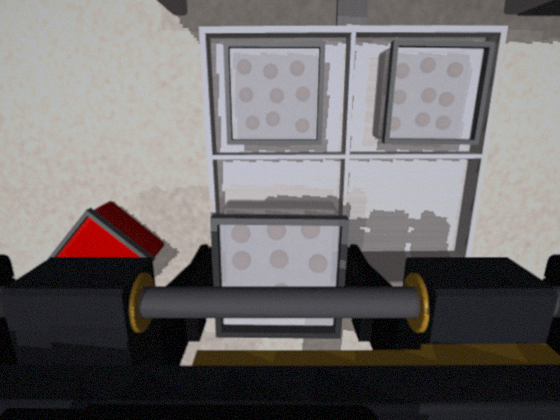

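The two rear boxes sit flat at (94,275) and (92,430). The third hangs above the front-left compartment, and the divider crossing is at (156,347). I'll lower it.

```bash
python3 -c "
from h import *
c=shot('wrist'); print(onz(c,156,347,.034))"
python3 -m jog '[{"tx":0.1,"ty":0,"tz":3,"roll":0,"jaw":0},{"tx":0,"ty":0,"tz":3,"roll":0,"jaw":0},{"tx":0,"ty":0,"tz":1.4,"roll":0,"jaw":0},{"tx":0,"ty":0,"tz":0,"roll":0,"jaw":0},{"tx":0,"ty":0,"tz":0.6,"roll":0,"jaw":0},{"tx":0,"ty":0,"tz":0,"roll":0,"jaw":0}]'
python3 -m jog '[{"tx":0,"ty":0,"tz":0,"roll":0,"jaw":0.85},{"tx":0,"ty":0,"tz":0,"roll":0,"jaw":0.85},{"tx":0,"ty":0,"tz":-3,"roll":0,"jaw":0.85},{"tx":0,"ty":0,"tz":-4,"roll":0,"jaw":1},{"tx":0,"ty":0,"tz":-2,"roll":0,"jaw":1},{"tx":0,"ty":0,"tz":0,"roll":0,"jaw":1}]'
python3 - <<'E'
from h import *
s=read_state();print(yaw(s))
c=shot("wrist")
for r in trace("wrist","seedbox0"): 
    l,t,w,h=r["bbox"]; 
    print(np.round(fitbox(c,r["pixels"],onz(c,t+h/2,l+w/2,.04),z0=.016),3),r["bbox"],c["img"][int(t+h/2),int(l+w/2)])
for r in landmark_of("wrist","drawer_nose"): print(r["p"],r["point"],onz(c,*r["point"],.05))
E
```

```text
[ 0.5652 -0.0373  0.034 ]
time_s: 20.4
position: [0.5201, 0.0093, 0.0608]
tcp_rot: [[0.998, 0.066, 0.0], [0.066, -0.998, -0.0], [0.0, 0.0, -1.0]]
force: [-0.1, 0.0, -1.2]
opening: 0.712
grasp_force: 30.0
time_s: 21.0
position: [0.5224, 0.0082, 0.1542]
tcp_rot: [[0.998, 0.065, 0.008], [0.065, -0.998, -0.002], [0.008, 0.002, -1.0]]
force: [0.6, 0.3, -0.3]
opening: 0.977
grasp_force: 0.0
3.7112014421555695
[0.519 0.008 2.47  0.049] [235.1, 171.8, 85.6, 89.0] [150 144 148]
[  0.475   0.139 -38.233   0.691] [62.9, 202.6, 107.8, 85.9] [173   0   0]
[ 0.611 -0.087  2.807  0.052] [365.9, 54.9, 115.5, 95.5] [153 142 144]
[0.604 0.016 2.978 0.035] [228.2, 53.2, 93.6, 96.2] [151 143 146]
0.94 [294.0, 341.1] [ 0.4603 -0.0472  0.05  ]
```

```bash

python3 -m jog '[{"tx":-3.3,"ty":1.7,"tz":0,"roll":0,"jaw":0},{"tx":-3.3,"ty":1.7,"tz":0,"roll":0,"jaw":0},{"tx":-3.3,"ty":1.7,"tz":0,"roll":0,"jaw":0},{"tx":0,"ty":0,"tz":4,"roll":0,"jaw":0},{"tx":0,"ty":0,"tz":4,"roll":0,"jaw":0},{"tx":0,"ty":0,"tz":1,"roll":0,"jaw":0},{"tx":0,"ty":0,"tz":0,"roll":0,"jaw":0},{"tx":0,"ty":0,"tz":0,"roll":0,"jaw":0}]'
python3 -c "
from h import *
c=shot('wrist')
for r in landmark_of('wrist','drawer_nose'): print(r['p'],r['point'],onz(c,*r['point'],.05))
print(yaw(read_state()));go([.452,-.047,.062])"
```

```text
time_s: 21.95
position: [0.4247, -0.0486, 0.0608]
tcp_rot: [[0.998, 0.065, -0.0], [0.065, -0.998, 0.0], [-0.0, -0.0, -1.0]]
force: [1.1, -0.7, 0.1]
opening: 0.356
grasp_force: 0.0
0.89 [200.1, 279.6] [ 0.4616 -0.0469  0.05  ]
3.745355200452513
tool cm to [ 0.452 -0.047  0.062] : [ 2.67  0.   -0.04]
```

```bash

python3 -m jog '[{"tx":0.6,"ty":0,"tz":0,"roll":0,"jaw":0},{"tx":0.6,"ty":0,"tz":0,"roll":0,"jaw":0},{"tx":0.5,"ty":0,"tz":0,"roll":0,"jaw":0},{"tx":0.5,"ty":0,"tz":0,"roll":0,"jaw":0},{"tx":0.5,"ty":0,"tz":0,"roll":0,"jaw":0},{"tx":0.5,"ty":0,"tz":0,"roll":0,"jaw":0},{"tx":0.6,"ty":0,"tz":0,"roll":0,"jaw":0},{"tx":0.7,"ty":0,"tz":0,"roll":0,"jaw":0}]'
python3 -m jog '[{"tx":0.8,"ty":0,"tz":0,"roll":0,"jaw":0},{"tx":1,"ty":0,"tz":0,"roll":0,"jaw":0},{"tx":1,"ty":0,"tz":0,"roll":0,"jaw":0},{"tx":1,"ty":0,"tz":0,"roll":0,"jaw":0},{"tx":1,"ty":0,"tz":0,"roll":0,"jaw":0},{"tx":1,"ty":0,"tz":0,"roll":0,"jaw":0},{"tx":1,"ty":0,"tz":0,"roll":0,"jaw":0},{"tx":1,"ty":0,"tz":0,"roll":0,"jaw":0}]'
python3 -m jog '[{"tx":1,"ty":0,"tz":0,"roll":0,"jaw":0},{"tx":1,"ty":0,"tz":0,"roll":0,"jaw":0},{"tx":1,"ty":0,"tz":0,"roll":0,"jaw":0},{"tx":1,"ty":0,"tz":0,"roll":0,"jaw":0},{"tx":0.8,"ty":0,"tz":0,"roll":0,"jaw":0},{"tx":0.6,"ty":0,"tz":0,"roll":0,"jaw":0},{"tx":0.4,"ty":0,"tz":0,"roll":0,"jaw":0},{"tx":0,"ty":0,"tz":0,"roll":0,"jaw":0}]'
python3 -c "
from h import *
c=shot('wrist')
for r in landmark_of('wrist','drawer_nose'): print(r['p'],r['point'],onz(c,*r['point'],.05))
print(yaw(read_state()))
for r in trace('wrist','seedbox0'): 
    l,t,w,h=r['bbox']; 
    print(np.round(fitbox(c,r['pixels'],onz(c,t+h/2,l+w/2,.04),z0=.016),3),r['bbox'])
"
```

```text
time_s: 22.85
position: [0.4692, -0.0454, 0.0604]
tcp_rot: [[0.998, 0.065, -0.002], [0.065, -0.998, 0.001], [-0.001, -0.001, -1.0]]
force: [-1.6, 0.3, 0.1]
opening: 0.005
grasp_force: 0.7
time_s: 23.65
position: [0.5481, -0.0406, 0.0605]
tcp_rot: [[0.998, 0.065, -0.0], [0.065, -0.998, 0.0], [-0.0, -0.0, -1.0]]
force: [-1.2, 1.1, -0.7]
opening: 0.007
grasp_force: 0.8
time_s: 24.45
position: [0.6065, -0.0373, 0.0608]
tcp_rot: [[0.998, 0.065, 0.002], [0.065, -0.998, -0.001], [0.002, 0.001, -1.0]]
force: [-0.9, 0.8, 0.3]
opening: 0.005
grasp_force: 0.0
0.61 [249.1, 272.7] [ 0.6187 -0.0339  0.05  ]
3.7052869197787532
[ 0.635  0.012 19.031  3.82 ] [87.7, 163.4, 148.8, 27.9]
```

```bash

python3 -m jog '[{"tx":0.5,"ty":0,"tz":0,"roll":0,"jaw":0},{"tx":0.5,"ty":0,"tz":0,"roll":0,"jaw":0},{"tx":0.3,"ty":0,"tz":0,"roll":0,"jaw":0},{"tx":0.3,"ty":0,"tz":0,"roll":0,"jaw":0}]'
python3 -m jog '[{"tx":0.4,"ty":0,"tz":0,"roll":0,"jaw":0},{"tx":0.4,"ty":0,"tz":0,"roll":0,"jaw":0}]'
python3 -m jog '[{"tx":0.4,"ty":0,"tz":0,"roll":0,"jaw":0},{"tx":0.4,"ty":0,"tz":0,"roll":0,"jaw":0}]'
```

```text
time_s: 25.0
position: [0.6214, -0.0358, 0.0605]
tcp_rot: [[0.998, 0.065, -0.0], [0.065, -0.998, 0.0], [-0.0, -0.0, -1.0]]
force: [-1.6, 0.7, 0.6]
opening: 0.007
grasp_force: 0.6
time_s: 25.2
position: [0.6268, -0.0354, 0.0604]
tcp_rot: [[0.998, 0.066, -0.006], [0.066, -0.998, 0.0], [-0.006, -0.0, -1.0]]
force: [-7.9, -2.2, 5.2]
opening: 0.007
grasp_force: 4.1
time_s: 25.4
position: [0.6353, -0.0348, 0.0603]
tcp_rot: [[0.998, 0.065, -0.004], [0.065, -0.998, 0.0], [-0.004, -0.001, -1.0]]
force: [-1.1, 0.3, -0.2]
opening: 0.004
grasp_force: 0.6
```

```bash

python3 -m jog '[{"tx":0.3,"ty":0,"tz":0,"roll":0,"jaw":0},{"tx":0.3,"ty":0,"tz":0,"roll":0,"jaw":0}]'
python3 -m jog '[{"tx":0.2,"ty":0,"tz":0,"roll":0,"jaw":0},{"tx":0,"ty":0,"tz":0,"roll":0,"jaw":0}]'
```

```text
time_s: 25.6
position: [0.64, -0.0346, 0.0603]
tcp_rot: [[0.998, 0.066, -0.008], [0.066, -0.998, -0.0], [-0.008, -0.0, -1.0]]
force: [-11.6, -4.0, 8.2]
opening: 0.004
grasp_force: 5.9
time_s: 25.8
position: [0.64, -0.0345, 0.0602]
tcp_rot: [[0.998, 0.066, -0.012], [0.066, -0.998, 0.0], [-0.012, -0.001, -1.0]]
force: [-10.8, -2.5, 8.0]
opening: 0.005
grasp_force: 5.8
```

The push snapped through the detent and met a hard stop at TCP x=0.640. I'll back off and check with the side camera, which should now see the panel too.

```bash

python3 -m jog '[{"tx":-1.5,"ty":0,"tz":0,"roll":0,"jaw":0},{"tx":-4,"ty":0,"tz":0,"roll":0,"jaw":0},{"tx":-4,"ty":0,"tz":-2,"roll":0,"jaw":0},{"tx":-4,"ty":0,"tz":-4,"roll":0,"jaw":0.6},{"tx":-4,"ty":0,"tz":-4,"roll":0,"jaw":0.6},{"tx":0,"ty":0,"tz":-4,"roll":0,"jaw":0.6},{"tx":0,"ty":0,"tz":-4,"roll":0,"jaw":0.6},{"tx":0,"ty":0,"tz":0,"roll":0,"jaw":0.6}]'
python3 - <<'E'
from h import *
c=shot("side")
cv2.imwrite("pics/side2.png",cv2.resize(c["img"][110:260,130:380,::-1],(800,480),interpolation=cv2.INTER_CUBIC))
for t,z in dict(unit_front=0,drawer_nose=.05,button_face=.042,stylus=0,stylus_tip=.01,tray=0).items():
    for r in landmark_of("side",t): print(t,r["p"],r["point"],onz(c,*r["point"],z))
c=shot("scene")
for t,z in dict(button_face=.042,stylus=0,stylus_tip=.01,tray=0).items():
    for r in landmark_of("scene",t): print(t,r["p"],r["point"],onz(c,*r["point"],z))
E
```

```text
time_s: 26.6
position: [0.4845, -0.0465, 0.237]
tcp_rot: [[0.998, 0.064, 0.015], [0.065, -0.998, -0.005], [0.015, 0.006, -1.0]]
force: [1.0, -0.7, 0.2]
opening: 0.375
grasp_force: 0.0
unit_front 0.79 [204.1, 244.3] [ 0.6662 -0.0244  0.    ]
drawer_nose 0.94 [187.6, 251.3] [ 0.6528 -0.0423  0.05  ]
stylus 0.93 [174.4, 352.2] [ 0.4577 -0.2741 -0.    ]
stylus 0.16 [143.8, 361.3] [ 0.4871 -0.4242 -0.    ]
stylus_tip 0.71 [202.2, 247.8] [ 0.6559 -0.0261  0.01  ]
stylus_tip 0.7 [158.0, 320.0] [ 0.5652 -0.2885  0.01  ]
tray 0.71 [143.2, 360.1] [ 0.4915 -0.4254  0.    ]
stylus 0.65 [180.0, 166.2] [ 0.4622 -0.2755  0.    ]
stylus_tip 0.83 [214.8, 154.3] [ 0.5711 -0.2886  0.01  ]
stylus_tip 0.51 [268.0, 402.8] [0.7209 0.2718 0.01  ]
tray 0.97 [197.2, 98.6] [ 0.5109 -0.4346  0.    ]
```

View pics/side2.png

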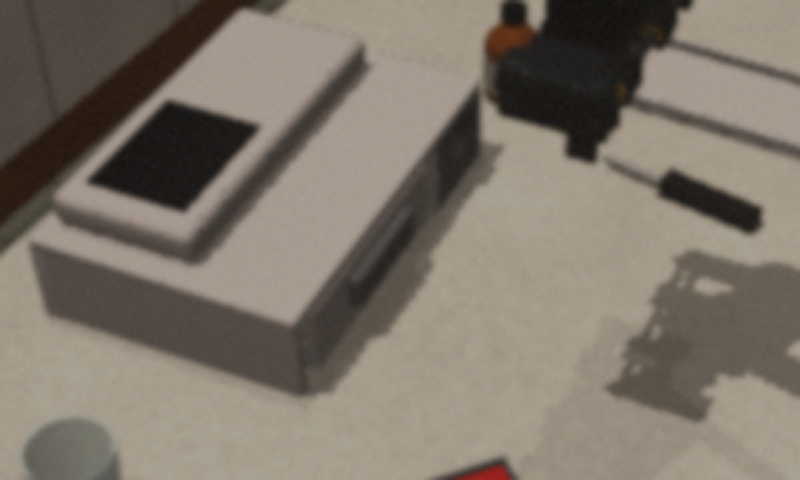

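The drawer front is flush with the unit. The control panel is at the unit's right end, crop (440–480, 95–205). Next I'll roll the wrist half a turn so its camera can see the panel front.

```bash

python3 -m jog '[{"tx":0,"ty":0,"tz":0,"roll":-0.149,"jaw":0.6},{"tx":0,"ty":0,"tz":0,"roll":-0.149,"jaw":0.6},{"tx":0,"ty":0,"tz":0,"roll":-0.149,"jaw":0.6},{"tx":0,"ty":0,"tz":0,"roll":-0.149,"jaw":0.6},{"tx":0,"ty":0,"tz":0,"roll":-0.149,"jaw":0.6},{"tx":0,"ty":0,"tz":0,"roll":-0.149,"jaw":0.6},{"tx":0,"ty":0,"tz":0,"roll":-0.149,"jaw":0.6},{"tx":0,"ty":0,"tz":0,"roll":-0.149,"jaw":0.6}]' >/dev/null
python3 -m jog '[{"tx":0,"ty":0,"tz":0,"roll":-0.149,"jaw":0.6},{"tx":0,"ty":0,"tz":0,"roll":-0.149,"jaw":0.6},{"tx":0,"ty":0,"tz":0,"roll":-0.149,"jaw":0.6},{"tx":0,"ty":0,"tz":0,"roll":-0.149,"jaw":0.6},{"tx":0,"ty":0,"tz":0,"roll":-0.149,"jaw":0.6},{"tx":0,"ty":0,"tz":0,"roll":-0.149,"jaw":0.6},{"tx":0,"ty":0,"tz":0,"roll":-0.149,"jaw":0.6},{"tx":0,"ty":0,"tz":0,"roll":-0.149,"jaw":0.6}]' >/dev/null
python3 -m jog '[{"tx":0,"ty":0,"tz":0,"roll":-0.149,"jaw":0.6},{"tx":0,"ty":0,"tz":0,"roll":-0.149,"jaw":0.6},{"tx":0,"ty":0,"tz":0,"roll":-0.149,"jaw":0.6},{"tx":0,"ty":0,"tz":0,"roll":-0.149,"jaw":0.6},{"tx":0,"ty":0,"tz":0,"roll":-0.149,"jaw":0.6},{"tx":0,"ty":0,"tz":0,"roll":0,"jaw":0.6},{"tx":0,"ty":0,"tz":0,"roll":0,"jaw":0.6}]'
python3 - <<'E'
from h import *
c=shot("side")
o,v=ray(c,156,273)
n=np.array([.998,.063,0]); p0=np.array([.664,-.036,0]); t=n@(p0-o)/(n@v); print(o+v*t)
go([.640,-.19,.18])
E
```

```text
time_s: 29.5
position: [0.4797, -0.0451, 0.2311]
tcp_rot: [[-0.999, -0.049, -0.0], [-0.049, 0.999, 0.0], [0.0, 0.0, -1.0]]
force: [0.2, -0.7, 0.0]
opening: 0.598
grasp_force: 0.0
[ 0.6745 -0.2019  0.037 ]
tool cm to [ 0.64 -0.19  0.18] : [-15.3  -15.27   5.11]
```

```bash

python3 -m jog '[{"tx":-3.2,"ty":-3.2,"tz":0.5,"roll":0,"jaw":0.6},{"tx":-3.2,"ty":-3.2,"tz":0.5,"roll":0,"jaw":0.6},{"tx":-3.2,"ty":-3.2,"tz":1,"roll":0,"jaw":0.6},{"tx":-3.2,"ty":-3.2,"tz":1,"roll":0,"jaw":0.6},{"tx":-2.5,"ty":-2.5,"tz":1,"roll":0,"jaw":0.6},{"tx":0,"ty":-1,"tz":1,"roll":0,"jaw":0.6},{"tx":0,"ty":0,"tz":0,"roll":0,"jaw":0.6},{"tx":0,"ty":0,"tz":0,"roll":0,"jaw":0.6}]'
python3 - <<'E'
from h import *
c=shot("wrist","w6.png"); print(yaw(read_state()))
for t,z in dict(button_face=.042,drawer_nose=.05,unit_front=0,stylus=0,stylus_tip=.01,tray=0).items():
    for r in landmark_of("wrist",t): print(t,r["p"],r["point"],onz(c,*r["point"],z))
E
```

```text
time_s: 30.35
position: [0.6395, -0.1989, 0.1806]
tcp_rot: [[-0.999, -0.051, -0.003], [-0.051, 0.999, 0.002], [0.003, 0.002, -1.0]]
force: [0.8, -0.7, 0.9]
opening: 0.602
grasp_force: 0.0
-177.02408065787043
drawer_nose 0.55 [227.8, 472.0] [ 0.651  -0.0341  0.05  ]
stylus_tip 0.67 [112.6, 186.9] [ 0.5701 -0.2837  0.01  ]
tray 0.58 [19.9, 15.3] [ 0.5005 -0.4318  0.    ]
```

View pics/w6.png

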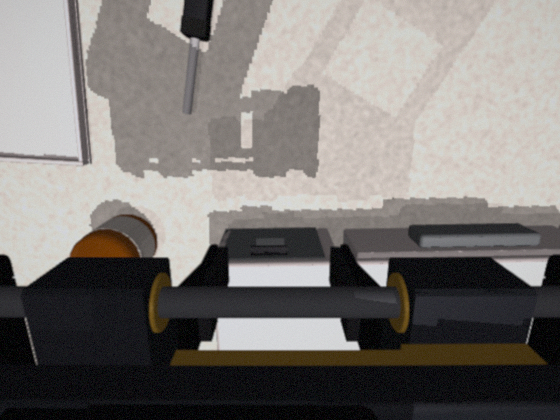

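The panel spans columns 222–330 at rows 229–257, and the square opening is centred at about (242,270), columns 250–289. The stylus rod tip is at (112,187).

```bash
python3 - <<'E'
from h import *
c=shot("wrist")
for a in [(242,270,.042),(237,270,.029),(249,270,.055),(242,251,.042),(242,289,.042),(229,270,0),(257,225,.083),(257,330,.083),(229,410,.035),(248,420,.065),(245,540,.065)]: print(a,onz(c,*a))
im=cv2.resize(c["img"][215:270,210:345,::-1],(800,326),interpolation=cv2.INTER_CUBIC); cv2.imwrite("pics/btn.png",im)
E
```

```text
(242, 270, 0.042) [ 0.6783 -0.2054  0.042 ]
(237, 270, 0.029) [ 0.6786 -0.2057  0.029 ]
(249, 270, 0.055) [ 0.6795 -0.205   0.055 ]
(242, 251, 0.042) [ 0.6793 -0.2222  0.042 ]
(242, 289, 0.042) [ 0.6774 -0.1886  0.042 ]
(229, 270, 0) [ 0.6813 -0.2064  0.    ]
(257, 225, 0.083) [ 0.676 -0.239  0.083]
(257, 330, 0.083) [ 0.6717 -0.1586  0.083 ]
(229, 410, 0.035) [ 0.662  -0.0805  0.035 ]
(248, 420, 0.065) [ 0.6678 -0.0823  0.065 ]
(245, 540, 0.065) [0.66   0.0162 0.065 ]
```

View pics/btn.png

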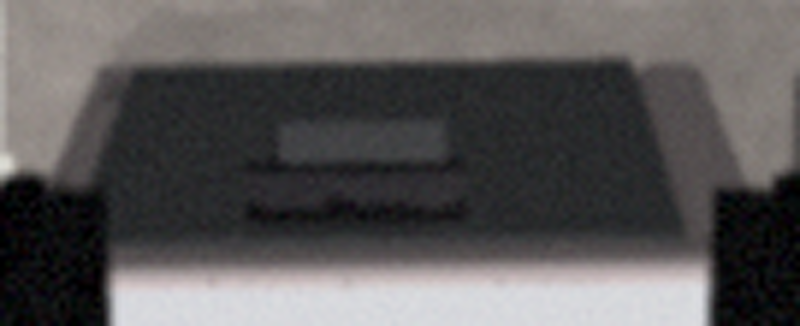

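```bash

python3 -m jog '[{"tx":3,"ty":-1,"tz":0,"roll":0.149,"jaw":0.6},{"tx":3,"ty":-1,"tz":0,"roll":0.149,"jaw":0.6},{"tx":3,"ty":0,"tz":0,"roll":0.149,"jaw":0.6},{"tx":3,"ty":0,"tz":0,"roll":0.149,"jaw":0.6},{"tx":0,"ty":0,"tz":0,"roll":0.149,"jaw":0.6},{"tx":0,"ty":0,"tz":0,"roll":0.149,"jaw":0.6},{"tx":0,"ty":0,"tz":0,"roll":0.149,"jaw":0.6},{"tx":0,"ty":0,"tz":0,"roll":0.149,"jaw":0.6}]' >/dev/null
python3 -m jog '[{"tx":0,"ty":0,"tz":0,"roll":0.149,"jaw":0.6},{"tx":0,"ty":0,"tz":0,"roll":0.149,"jaw":0.6},{"tx":0,"ty":0,"tz":0,"roll":0.149,"jaw":0.6},{"tx":0,"ty":0,"tz":0,"roll":0.149,"jaw":0.6},{"tx":0,"ty":0,"tz":0,"roll":0.149,"jaw":0.6},{"tx":0,"ty":0,"tz":0,"roll":0.149,"jaw":0.6},{"tx":0,"ty":0,"tz":0,"roll":0.149,"jaw":0.6},{"tx":0,"ty":0,"tz":0,"roll":0.149,"jaw":0.6}]' >/dev/null
python3 -m jog '[{"tx":0,"ty":0,"tz":0,"roll":0.149,"jaw":0.6},{"tx":0,"ty":0,"tz":0,"roll":0.149,"jaw":0.6},{"tx":0,"ty":0,"tz":0,"roll":0.149,"jaw":0.6},{"tx":0,"ty":0,"tz":0,"roll":0.149,"jaw":0.6},{"tx":0,"ty":0,"tz":0,"roll":0.149,"jaw":0.6},{"tx":0,"ty":0,"tz":0,"roll":0.149,"jaw":0.6},{"tx":0,"ty":0,"tz":0,"roll":0,"jaw":0.6},{"tx":0,"ty":0,"tz":0,"roll":0,"jaw":0.6}]'
python3 - <<'E'
from h import *
print(yaw(read_state())); go([.465,-.27,.20])
c=shot("wrist")
for t,z in dict(stylus=0,stylus_tip=.01,tray=0).items():
    for r in landmark_of("wrist",t): print(t,r["p"],r["point"],onz(c,*r["point"],z))
E
```

```text
time_s: 33.15
position: [0.524, -0.1996, 0.1815]
tcp_rot: [[0.997, -0.081, 0.0], [-0.081, -0.997, -0.0], [0.0, 0.0, -1.0]]
force: [0.6, -0.6, 0.6]
opening: 0.597
grasp_force: 0.0
-4.638917990093956
tool cm to [ 0.465 -0.27   0.2  ] : [-5.31  7.5  -1.85]
stylus 0.58 [244.8, 353.2] [ 0.4626 -0.2712  0.    ]
stylus_tip 0.83 [136.6, 368.7] [ 0.5708 -0.2853  0.01  ]
tray 0.73 [197.4, 516.1] [ 0.4996 -0.4323  0.    ]
```

```bash

python3 -m jog '[{"tx":-2.4,"ty":3.8,"tz":0,"roll":0.02,"jaw":0.6},{"tx":-2.3,"ty":3.8,"tz":2,"roll":0.03,"jaw":0.6},{"tx":0,"ty":0,"tz":3,"roll":0,"jaw":0.6},{"tx":0,"ty":0,"tz":0,"roll":0,"jaw":0.6},{"tx":0,"ty":0,"tz":0,"roll":0,"jaw":0.6}]'
python3 - <<'E'
from h import *
print(yaw(read_state()))
c=shot("wrist","w7.png")
for t,z in dict(stylus=0,stylus_tip=.01,tray=0).items():
    for r in landmark_of("wrist",t): print(t,r["p"],r["point"],onz(c,*r["point"],z))
for r in trace("wrist","stylus"): print(r["p"],r["bbox"])
go([.471,-.2725,.022])
E
```

```text
time_s: 33.85
position: [0.4699, -0.2706, 0.1311]
tcp_rot: [[0.991, -0.133, -0.001], [-0.133, -0.991, 0.001], [-0.001, -0.001, -1.0]]
force: [0.2, 0.9, 0.0]
opening: 0.596
grasp_force: 0.0
-7.668695020724808
stylus 0.93 [214.4, 279.5] [ 0.4623 -0.2705  0.    ]
stylus_tip 0.94 [72.1, 277.8] [ 0.5718 -0.2838  0.01  ]
tray 0.63 [142.0, 474.0] [ 0.5012 -0.4309  0.    ]
0.96 [264.5, 73.1, 25.3, 202.1]
tool cm to [ 0.471  -0.2725  0.022 ] : [-0.    0.16 11.05]
```

View pics/w7.png

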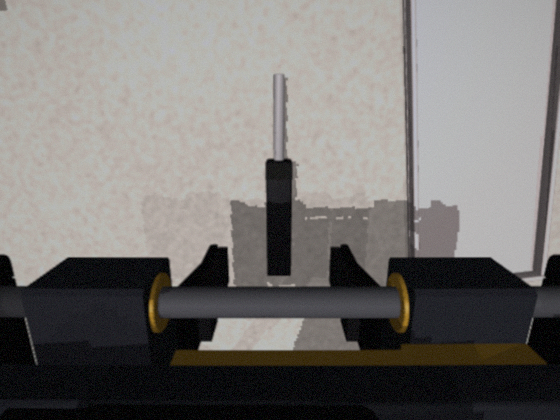

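The stylus is straight between the open fingers: handle at (217,279), tip at (73,278). I'll descend and grip.

```bash

python3 -m jog '[{"tx":0,"ty":0,"tz":4,"roll":0,"jaw":0.6},{"tx":0,"ty":0,"tz":4,"roll":0,"jaw":0.6},{"tx":0,"ty":0,"tz":2,"roll":0,"jaw":0.6},{"tx":0,"ty":0,"tz":0.7,"roll":0,"jaw":0.6},{"tx":0,"ty":0,"tz":0,"roll":0,"jaw":0},{"tx":0,"ty":0,"tz":0,"roll":0,"jaw":0},{"tx":0,"ty":0,"tz":0,"roll":0,"jaw":0},{"tx":0,"ty":0,"tz":0,"roll":0,"jaw":0}]'
python3 -m jog '[{"tx":0,"ty":0,"tz":0,"roll":0,"jaw":0},{"tx":0,"ty":0,"tz":0,"roll":0,"jaw":0},{"tx":0,"ty":0,"tz":0,"roll":0,"jaw":0}]'
```

```text
time_s: 34.9
position: [0.4707, -0.2714, 0.0255]
tcp_rot: [[0.991, -0.134, 0.002], [-0.134, -0.991, -0.002], [0.002, 0.001, -1.0]]
force: [1.4, 0.4, -0.9]
opening: 0.322
grasp_force: 0.0
time_s: 35.2
position: [0.4704, -0.2712, 0.0251]
tcp_rot: [[0.991, -0.134, 0.001], [-0.134, -0.991, -0.001], [0.001, 0.001, -1.0]]
force: [0.1, 0.5, 6.3]
opening: 0.23
grasp_force: 30.0
```

```bash

python3 -m jog '[{"tx":0,"ty":0,"tz":-2,"roll":0,"jaw":0},{"tx":0,"ty":0,"tz":-3,"roll":0,"jaw":0},{"tx":0,"ty":0,"tz":0,"roll":-0.1,"jaw":0},{"tx":0,"ty":0,"tz":0,"roll":-0.1,"jaw":0},{"tx":2,"ty":-2,"tz":0,"roll":0,"jaw":0},{"tx":2,"ty":-2,"tz":0,"roll":0,"jaw":0},{"tx":0,"ty":0,"tz":0,"roll":0,"jaw":0},{"tx":0,"ty":0,"tz":0,"roll":0,"jaw":0}]'
python3 - <<'E'
from h import *
s=read_state();print(yaw(s),s["grasp_force"])
c=shot("wrist","w8.png")
za=s["position"][2]-.015
for r in landmark_of("wrist","stylus_tip")[:2]:
    p=onz(c,*r["point"],za); print(r["p"],r["point"],p,"in tool",np.array(s["tcp_rot"]).T@(p-s["position"]))
go([.5348,-.2139,.057])
E
```

```text
time_s: 36.0
position: [0.5072, -0.2278, 0.0741]
tcp_rot: [[0.998, 0.067, -0.001], [0.067, -0.998, 0.0], [-0.001, -0.0, -1.0]]
force: [-0.3, -0.7, -0.7]
opening: 0.229
grasp_force: 30.0
3.869427096781799 29.999608397483826
0.93 [50.0, 277.1] [ 0.6084 -0.2206  0.0591] in tool [ 0.1015 -0.0004  0.0149]
tool cm to [ 0.5348 -0.2139  0.057 ] : [ 2.9  -1.28  1.71]
```

View pics/w8.png

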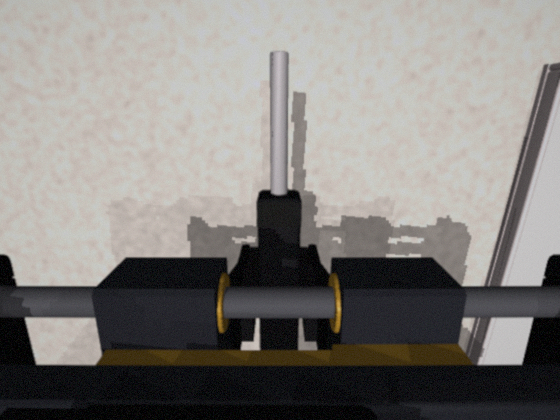

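The stylus is held straight, tip at (51,279), 101 mm ahead of the TCP. Now the approach.

```bash

python3 -m jog '[{"tx":2.9,"ty":-1.3,"tz":1,"roll":0,"jaw":0},{"tx":0,"ty":0,"tz":0.7,"roll":0,"jaw":0},{"tx":2,"ty":0,"tz":0,"roll":0,"jaw":0},{"tx":1,"ty":0,"tz":0,"roll":0,"jaw":0},{"tx":0,"ty":0,"tz":0,"roll":0,"jaw":0},{"tx":0,"ty":0,"tz":0,"roll":0,"jaw":0}]'
python3 - <<'E'
from h import *
s=read_state();print(yaw(s),s["grasp_force"]); go([.5847,-.2107,.057])
c=shot("wrist","w9.png")
za=s["position"][2]-.015
for r in landmark_of("wrist","stylus_tip")[:2]:
    p=onz(c,*r["point"],za); print(r["p"],r["point"],p,"in tool",np.array(s["tcp_rot"]).T@(p-s["position"]))
c=shot("side")
for r in landmark_of("side","stylus_tip")[:2]: print(r["p"],r["point"],onz(c,*r["point"],za))
cv2.imwrite("pics/side3.png",cv2.resize(c["img"][120:200,240:360,::-1],(800,533),interpolation=cv2.INTER_CUBIC))
E
```

```text
time_s: 36.7
position: [0.5644, -0.2117, 0.0571]
tcp_rot: [[0.998, 0.066, -0.001], [0.066, -0.998, 0.0], [-0.001, -0.0, -1.0]]
force: [-0.1, -0.1, -0.5]
opening: 0.227
grasp_force: 30.0
3.757669899280317 29.99954402446747
tool cm to [ 0.5847 -0.2107  0.057 ] : [2.03 0.03 0.01]
0.77 [50.6, 281.0] [ 0.6655 -0.2063  0.0421] in tool [0.1012 0.0013 0.0149]
0.54 [157.1, 276.1] [ 0.6611 -0.1956  0.0421]
0.23 [139.3, 289.6] [ 0.666  -0.2896  0.0421]
```

View pics/side3.png

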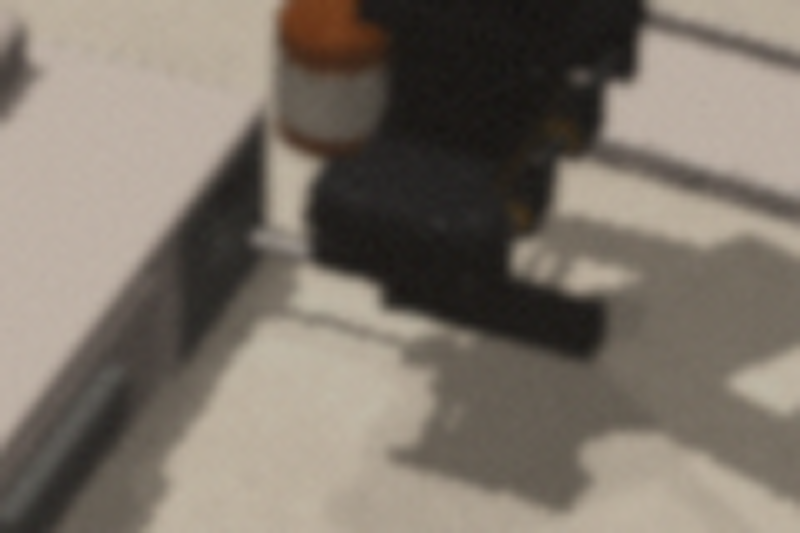

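The tip is just short of the panel, in line with the opening. I'll ease in and watch the force.

```bash

python3 -m jog '[{"tx":0.6,"ty":0,"tz":0,"roll":0,"jaw":0},{"tx":0.6,"ty":0,"tz":0,"roll":0,"jaw":0},{"tx":0.4,"ty":0,"tz":0,"roll":0,"jaw":0},{"tx":0,"ty":0,"tz":0,"roll":0,"jaw":0}]'
python3 -m jog '[{"tx":0.3,"ty":0,"tz":0,"roll":0,"jaw":0},{"tx":0.3,"ty":0,"tz":0,"roll":0,"jaw":0},{"tx":0,"ty":0,"tz":0,"roll":0,"jaw":0}]'
```

```text
time_s: 37.3
position: [0.5823, -0.2105, 0.0574]
tcp_rot: [[0.998, 0.066, 0.001], [0.066, -0.998, -0.001], [0.001, 0.001, -1.0]]
force: [0.1, -0.1, -1.5]
opening: 0.226
grasp_force: 30.0
time_s: 37.6
position: [0.5866, -0.2098, 0.057]
tcp_rot: [[0.998, 0.066, -0.002], [0.066, -0.998, 0.001], [-0.002, -0.001, -1.0]]
force: [-2.4, -0.3, 0.2]
opening: 0.225
grasp_force: 30.0
```

```bash

python3 -m jog '[{"tx":0.3,"ty":0,"tz":0,"roll":0,"jaw":0},{"tx":0,"ty":0,"tz":0,"roll":0,"jaw":0}]'
python3 -m jog '[{"tx":0.3,"ty":0,"tz":0,"roll":0,"jaw":0},{"tx":0,"ty":0,"tz":0,"roll":0,"jaw":0}]'
python3 -m jog '[{"tx":0.2,"ty":0,"tz":0,"roll":0,"jaw":0},{"tx":0,"ty":0,"tz":0,"roll":0,"jaw":0},{"tx":0,"ty":0,"tz":0,"roll":0,"jaw":0}]'
```

```text
time_s: 37.8
position: [0.5895, -0.2096, 0.057]
tcp_rot: [[0.998, 0.066, -0.002], [0.066, -0.998, 0.001], [-0.002, -0.001, -1.0]]
force: [-3.5, -0.2, 0.7]
opening: 0.229
grasp_force: 30.0
time_s: 38.0
position: [0.5903, -0.2092, 0.0566]
tcp_rot: [[0.998, 0.066, -0.007], [0.066, -0.998, 0.002], [-0.007, -0.002, -1.0]]
force: [-9.2, -2.6, 2.1]
opening: 0.222
grasp_force: 30.0
time_s: 38.3
position: [0.5905, -0.2088, 0.0562]
tcp_rot: [[0.998, 0.066, -0.011], [0.066, -0.998, 0.003], [-0.01, -0.004, -1.0]]
force: [-11.1, -2.1, 1.7]
opening: 0.23
grasp_force: 30.0
```

The button bottomed out (spring at 3.5 N, then a hard stop at 11 N). I'll withdraw and go over the tray.

```bash

python3 -m jog '[{"tx":-1,"ty":0,"tz":0,"roll":0,"jaw":0},{"tx":-3,"ty":0,"tz":0,"roll":0,"jaw":0},{"tx":-4,"ty":0,"tz":0,"roll":0,"jaw":0},{"tx":-1.5,"ty":2,"tz":-4,"roll":0,"jaw":0},{"tx":-1.5,"ty":3.5,"tz":-3,"roll":0,"jaw":0},{"tx":0,"ty":4.5,"tz":0,"roll":0,"jaw":0},{"tx":0,"ty":4.5,"tz":0,"roll":0,"jaw":0},{"tx":0,"ty":4.5,"tz":0,"roll":0,"jaw":0}]' > /dev/null
python3 -m jog '[{"tx":0,"ty":2.5,"tz":0,"roll":0.05,"jaw":0},{"tx":0,"ty":0,"tz":0,"roll":0.05,"jaw":0},{"tx":0,"ty":0,"tz":0,"roll":0,"jaw":0},{"tx":0,"ty":0,"tz":0,"roll":0,"jaw":0}]'
python3 - <<'E'
from h import *
s=read_state();print(yaw(s),s["grasp_force"])
c=shot("wrist","w10.png")
for t in("tray","stylus","stylus_tip"):
    for r in landmark_of("wrist",t)[:2]: print(t,r["p"],r["point"],onz(c,*r["point"],0 if t=="tray" else s["position"][2]-.015))
c=shot("scene")
for r in trace("scene","tray")[:1]:
    q=cv2.approxPolyDP(cv2.convexHull(cv2.findNonZero(r["pixels"].astype(np.uint8))),6,True)[:,0]
    for p in q: print(p,onz(c,p[1],p[0],.016))
E
```

```text
time_s: 39.5
position: [0.5, -0.4311, 0.1273]
tcp_rot: [[0.999, -0.033, 0.001], [-0.033, -0.999, -0.0], [0.001, 0.0, -1.0]]
force: [-0.1, 0.6, -1.1]
opening: 0.228
grasp_force: 30.0
-1.8966780467455961 29.990502297878265
stylus 0.57 [276.8, 282.1] [ 0.4954 -0.4329  0.1123]
stylus_tip 0.67 [50.0, 280.0] [ 0.6015 -0.4352  0.1123]
[128 153] [ 0.3856 -0.3789  0.016 ]
[113 235] [ 0.6272 -0.3735  0.016 ]
[ 65 237] [ 0.63   -0.4816  0.016 ]
[ 93 156] [ 0.3935 -0.4669  0.016 ]
```

View pics/w10.png

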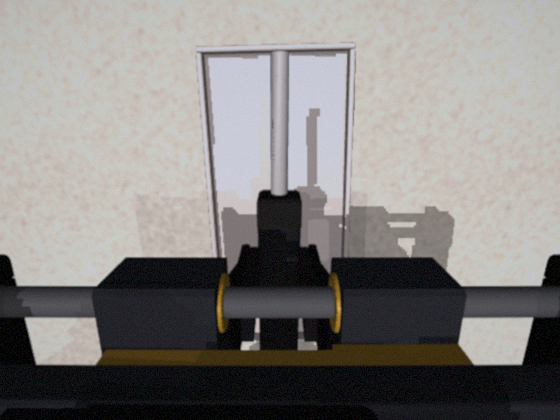

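The tray's far edge is at row 46, columns 198–355, with its side walls running down to (255,215) and (255,345). The stylus lies along its middle.

```bash
python3 - <<'E'
from h import *
s=read_state(); c=shot("wrist")
a=[onz(c,*p,.016) for p in[(46,198),(46,355),(255,215),(255,345)]]; print(np.array(a))
d=a[0]+a[1]-a[2]-a[3]; y=np.degrees(np.arctan2(d[1],d[0])); far=(a[0]+a[1])/2
u=d[:2]/np.hypot(*d[:2]); ctr=far[:2]-.12*u; print("yaw",y,"ctr",ctr)
go([*(ctr-.018*u),.033])
E
```

```text
[[ 0.6203 -0.3802  0.016 ]
 [ 0.6168 -0.487   0.016 ]
 [ 0.4662 -0.3788  0.016 ]
 [ 0.4627 -0.4834  0.016 ]]
yaw -0.9358322591510141 ctr [ 0.4986 -0.4316]
tool cm to [ 0.4806 -0.4313  0.033 ] : [-1.92  0.11  9.44]
```

```bash

python3 -m jog '[{"tx":-1.9,"ty":0.1,"tz":3,"roll":-0.015,"jaw":0},{"tx":0,"ty":0,"tz":3,"roll":0,"jaw":0},{"tx":0,"ty":0,"tz":2.5,"roll":0,"jaw":0},{"tx":0,"ty":0,"tz":1,"roll":0,"jaw":0},{"tx":0,"ty":0,"tz":0,"roll":0,"jaw":0},{"tx":0,"ty":0,"tz":0,"roll":0,"jaw":0}]'
python3 -m jog '[{"tx":0,"ty":0,"tz":0.15,"roll":0,"jaw":0},{"tx":0,"ty":0,"tz":0,"roll":0,"jaw":0}]'
```

```text
time_s: 40.45
position: [0.4812, -0.4322, 0.0331]
tcp_rot: [[1.0, -0.019, 0.001], [-0.019, -1.0, -0.001], [0.001, 0.001, -1.0]]
force: [0.1, -0.0, -0.6]
opening: 0.227
grasp_force: 30.0
time_s: 40.65
position: [0.4811, -0.4321, 0.0318]
tcp_rot: [[1.0, -0.019, 0.001], [-0.019, -1.0, -0.002], [0.001, 0.001, -1.0]]
force: [0.5, 0.1, -0.1]
opening: 0.228
grasp_force: 30.0
```

```bash

python3 -m jog '[{"tx":0,"ty":0,"tz":0.15,"roll":0,"jaw":0},{"tx":0,"ty":0,"tz":0,"roll":0,"jaw":0}]'
python3 -m jog '[{"tx":0,"ty":0,"tz":0,"roll":0,"jaw":0.5},{"tx":0,"ty":0,"tz":0,"roll":0,"jaw":0.5},{"tx":0,"ty":0,"tz":0,"roll":0,"jaw":0.5},{"tx":0,"ty":0,"tz":-2,"roll":0,"jaw":0.5},{"tx":0,"ty":0,"tz":-4,"roll":0,"jaw":0.5},{"tx":0,"ty":0,"tz":-4,"roll":0,"jaw":0.5},{"tx":-2,"ty":0,"tz":-4,"roll":0,"jaw":0.5},{"tx":0,"ty":0,"tz":0,"roll":0,"jaw":0.5}]'
python3 - <<'E'
from h import *
c=shot("wrist","w11.png")
for t,z in dict(stylus=.005,stylus_tip=.015,tray=0).items():
    for r in landmark_of("wrist",t)[:2]: print(t,r["p"],r["point"],onz(c,*r["point"],z))
c=shot("side","s4.png")
for t,z in dict(unit_front=0,drawer_nose=.05,amber_bottle=0,beaker=0,spare_lid=0).items():
    for r in landmark_of("side",t)[:1]: print(t,r["p"],r["point"],onz(c,*r["point"],z))
E
```

```text
time_s: 40.85
position: [0.4806, -0.4316, 0.0295]
tcp_rot: [[1.0, -0.019, 0.0], [-0.019, -1.0, -0.0], [0.0, 0.0, -1.0]]
force: [0.5, 0.1, -1.5]
opening: 0.229
grasp_force: 30.0
time_s: 41.65
position: [0.4614, -0.434, 0.1754]
tcp_rot: [[1.0, -0.02, 0.006], [-0.02, -1.0, -0.009], [0.006, 0.009, -1.0]]
force: [1.3, -1.3, 0.5]
opening: 0.5
grasp_force: 0.0
stylus 0.6 [188.8, 273.9] [ 0.468  -0.4317  0.005 ]
stylus_tip 0.9 [58.2, 274.2] [ 0.5798 -0.4346  0.015 ]
tray 0.58 [154.7, 272.7] [ 0.4992 -0.4313  0.    ]
unit_front 0.85 [203.6, 245.5] [ 0.6644 -0.0276  0.    ]
drawer_nose 0.82 [189.5, 251.7] [ 0.6481 -0.0363  0.05  ]
amber_bottle 0.95 [137.8, 288.7] [ 0.6981 -0.3483  0.    ]
beaker 0.83 [272.4, 158.2] [0.7246 0.2682 0.    ]
spare_lid 0.92 [347.5, 312.3] [0.3261 0.2783 0.    ]
```

View pics/s4.png

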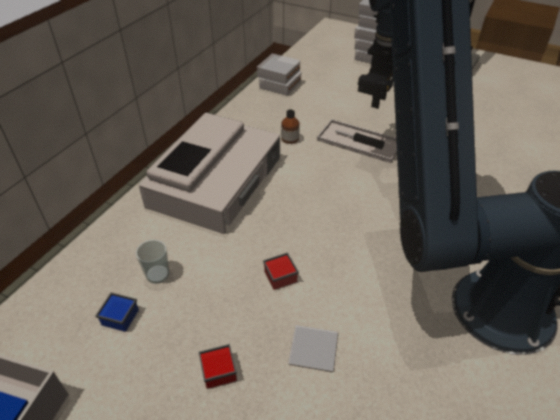

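The drawer is shut, with its pull at (188,252). The stylus lies in the tray at (140,363) and the bystanders are in place. Handing in.

```bash
python3 -c "
from rig import *
print(hand_in())"
```

```text
the job is handed in; nothing more can be done
None
```

The job is handed in after about 42 s of robot time, and I got no verdict back. By my checks, the three seed boxes present are flat in their own compartments, the drawer is clicked home, the start button was pressed with the stylus tip, the stylus lies in the tray, and the bottle, beaker and spare lid have not moved.

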